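# Exchange the sample cell behind the laser screens

### The job

Exchange the sample cell on the optics rig: first take down the orange and the green laser screen and stand both upright on the grey mat, then lift the red-capped glass cell off the stage into a free pocket of the white rack and set the blue-capped cell from the rack upright in the middle of the stage, its faces square to the beam. Only when both cells are in place, put each screen back upright where it stood at the start, on its own side of the stage. Set the glass cells down gently, never drop them or lay them over, and leave the yellow-capped cell where it is.

Things in the scene. Friction and masses are not known exactly. Their poses are not given: they have to be found in the camera images.
- orange_screen: Laser screen, amber pane: upright panel 120 mm wide (its x), 12 mm thick (its y), 140 mm tall, orange top rail 18 mm high, about 0.32 kg. Two dark feet 16 x 44 x 8 mm (long along y) 52 mm either side of the middle. Origin: centre of the underside, z up. Pinch it across the middle of the top rail (12 mm). Starts on the rig at one side of the stage, x along the beam.
- green_screen: Laser screen, green pane: upright panel 120 mm wide (its x), 12 mm thick (its y), 140 mm tall, green top rail 18 mm high, about 0.32 kg. Two dark feet 16 x 44 x 8 mm (long along y) 52 mm either side of the middle. Origin: centre of the underside, z up. Pinch it across the middle of the top rail (12 mm). Starts on the rig at one side of the stage, x along the beam.
- red_cell: Glass sample cell: square block 30 x 30 mm, 70 mm tall, about 0.12 kg, with a red cap (top 16 mm, same section) over clear glass with a crystal inside. Origin at the centre of its underside, z up, x and y square to its faces. Grip it across two opposite faces (30 mm). The spent cell; at the start it stands on the rig's stage between the two screens.
- blue_cell: Glass sample cell: square block 30 x 30 mm, 70 mm tall, about 0.12 kg, with a blue cap (top 16 mm, same section) over clear glass with a crystal inside. Origin at the centre of its underside, z up, x and y square to its faces. Grip it across two opposite faces (30 mm). The fresh cell; at the start it stands in an end pocket of the rack.
- yellow_cell: Glass sample cell: square block 30 x 30 mm, 70 mm tall, about 0.12 kg, with a yellow cap (top 16 mm, same section) over clear glass with a crystal inside. Origin at the centre of its underside, z up, x and y square to its faces. Grip it across two opposite faces (30 mm). Another sample, to be left alone; it stands in the other end pocket of the rack.
- rig: Fixed optics rig on a black plate 460 x 170 x 12 mm. Origin at table height under the stage's middle; x along the beam, towards the laser, z up. The screens stand on the plate (z = 12 mm) at y = +42 and -42 mm, white tape at their feet. Grey laser at x = 90 to 290 mm, up to 35 mm either side, 95 mm high; black detector at x = -80 to -127 mm, up to 30 mm either side, 86 mm high.
- stage (a point): Middle of the top of the rig's sample stage, 30 mm above the table, where the cell stands; axes as the rig. The stage is a 50 x 50 mm aluminium platform with a rim 3 mm thick and 4 mm high, 44 x 44 mm inside.
- rack: Fixed white plastic cell rack, 56 mm (x) by 215 mm (y), 24 mm high, floor 6 mm above the table. Origin at the centre of its underside, z up. Three pockets in a row along its y, their centres at y = -70, 0 and +70 mm, each 46 mm (x) by 60 mm (y) inside with a dark rubber pad in the middle. At the start the middle pocket is empty.
- mat: Fixed grey rubber bench mat, 200 x 200 mm, 4 mm thick, the side area for the screens. Origin at the centre of its underside, z up.
There are look-alikes about, which are no part of the job. What is shaped like the green_screen but pink or purple is not meant.

How it is judged (in metres and radians):
On the way, in this order (a step that is already met when the one before it is completed fails the run):
1. both screens stand upright on the grey mat, let go, while the red-capped cell is still on the stage (x of orange_screen in the frame of mat between -0.09 and 0.09 m and y of orange_screen in the frame of mat between -0.09 and 0.09 m and z of orange_screen in the frame of mat between -0.002 and 0.01 m and angle between each of orange_screen, green_screen's own z axis and vertical below 0.1 rad and contact force between the fingers and orange_screen below 0.1 N and x of green_screen in the frame of mat between -0.09 and 0.09 m and y of green_screen in the frame of mat between -0.09 and 0.09 m and z of green_screen in the frame of mat between -0.002 and 0.01 m and contact force between the fingers and green_screen below 0.1 N and horizontal distance between red_cell and rig below 0.015 m), for 0.2 s.
2. the red-capped cell stands in the rack and the blue-capped cell on the stage, let go, with both screens still on the mat (x of orange_screen in the frame of mat between -0.09 and 0.09 m and y of orange_screen in the frame of mat between -0.09 and 0.09 m and z of orange_screen in the frame of mat between -0.002 and 0.01 m and angle between each of orange_screen, green_screen, red_cell, blue_cell's own z axis and vertical below 0.1 rad and contact force between the fingers and orange_screen below 0.1 N and x of green_screen in the frame of mat between -0.09 and 0.09 m and y of green_screen in the frame of mat between -0.09 and 0.09 m and z of green_screen in the frame of mat between -0.002 and 0.01 m and contact force between the fingers and green_screen below 0.1 N and x of red_cell in the frame of rack between -0.013 and 0.013 m and y of red_cell in the frame of rack between -0.1 and 0.1 m and z of red_cell in the frame of rack between 0 and 0.012 m and contact force between the fingers and red_cell below 0.1 N and linear speed of each of red_cell, blue_cell below 0.02 m/s and horizontal distance between blue_cell and rig below 0.012 m and z of blue_cell in the frame of rig between 0.025 and 0.034 m and contact force between the fingers and blue_cell below 0.1 N and (angle between the x axis of blue_cell and the x axis of rig, either way round below 0.2 rad or angle between the x axis of blue_cell and the y axis of rig, either way round below 0.2 rad)), for 0.2 s.
At the end, for the whole second after the job is handed in: Screens upright within 12 mm and 0.12 rad of their start places; blue-capped cell upright on the stage within 12 mm of its middle, square to the beam within 0.2 rad; red-capped cell upright in a rack pocket; yellow-capped cell within 20 mm of its start; all released and at rest (distance of each of orange_screen, green_screen from where it was at the start of the episode below 0.012 m and angle between the x axis of each of orange_screen, green_screen and the x axis of rig, either way round below 0.12 rad and angle between each of orange_screen, green_screen, red_cell, blue_cell's own z axis and vertical below 0.1 rad and contact force between the fingers and orange_screen below 0.1 N and linear speed of each of orange_screen, green_screen, red_cell, blue_cell below 0.02 m/s and contact force between the fingers and green_screen below 0.1 N and x of red_cell in the frame of rack between -0.013 and 0.013 m and y of red_cell in the frame of rack between -0.1 and 0.1 m and z of red_cell in the frame of rack between 0 and 0.012 m and contact force between the fingers and red_cell below 0.1 N and horizontal distance between blue_cell and rig below 0.012 m and z of blue_cell in the frame of rig between 0.025 and 0.034 m and contact force between the fingers and blue_cell below 0.1 N and (angle between the x axis of blue_cell and the x axis of rig, either way round below 0.2 rad or angle between the x axis of blue_cell and the y axis of rig, either way round below 0.2 rad) and distance of yellow_cell from where it was at the start of the episode below 0.02 m); the robot touches nothing.
It fails at once if a glass cell is tipped over (angle between any of red_cell, blue_cell, yellow_cell's own z axis and vertical above 0.6 rad).
It fails at once if a glass cell is dropped (falls free of the fingers faster than 0.5 m/s, about 13 mm) ((linear speed of red_cell above 0.5 m/s and contact force between the fingers and red_cell below 0.1 N) or (linear speed of blue_cell above 0.5 m/s and contact force between the fingers and blue_cell below 0.1 N)).
It fails at once if the yellow-capped cell is moved more than 30 mm (distance of yellow_cell from where it was at the start of the episode above 0.03 m).
It also fails if it takes over 134 s, if anything falls off the work surface, if the arm or the gripper's body presses on something with over 40 N, if the wrist force passes 120 N, or if a joint passes its speed limit or range.

### The arm

A 6-joint arm with a two-finger parallel gripper is mounted at the origin on the work surface. World frame = base frame: x ahead of the robot, y to its left, z up, the work surface at z = 0. Lengths are in mm, angles in rad, forces in N, time in s.
With the tool pointing down it reaches from about 275 to 750 mm from the base axis. Payload 10.2 kg.
Tool frame: the origin (TCP) lies midway between the tips of the shut fingers; the grasp point (between the pads) lies 19 mm behind it; y points along the fingers, z is the direction in which the jaws open and shut, and the axes are right-handed (so a half turn about y gives the same grasp; the last joint's range is limited). The gripper opens to 85 mm and grips with 20 to 120 N. Pads are 22 mm wide; open, the fingers measure 114 mm over their backs; the gripper's body (76 mm by 85 mm) begins 54 mm behind the grasp point. The pads swing forward as they close: fully open they stand 13 mm farther back than shut.
Start: joints at [1.124, 0.313, 1.498, -0, 1.331, -0.223], TCP at [116.529, 511.91, 231.294] pointing down, gripper open.
Joint ranges: [-2.94, 2.94], [-0.97, 2.17], [0.19, 2.56], [-1.23, 4.37], [0.02, 3.11], [-2.88, 2.88]. Speed limits (rad/s): [2.39, 2.39, 3.01, 3.14, 3.14, 3.14].

### API

Orientations are given as a unit quaternion [w, x, y, z].
In Python, from rig import ctrl gives the robot as it stands.
- The arm moves only by the shell command python3 -m inch 'ROWS' [OPENING] [FORCE]. ROWS is JSON, one flat list of numbers, 6 for each row, row after row: the shift along the tool's x, y, z in cm, then the turn, a rotation vector about the tool's x, y, z in rad. A call has 1 to 8 rows; each row is the pose to reach, as a shift and turn from the pose commanded when the call began, along the tool's axes at that moment; what a row does not reach only later rows make up. A row lasts 1/12 s, in which the tool goes at most 41.7 mm and 7.16 degrees, less where a joint would pass 70% of its speed; a pose out of reach is approached as far as the arm can. A call with a gripper value outside its range is refused whole. OPENING is the gripper command: -1 is fully open, 1 is shut, values between are in proportion, set as the call begins (- or left out, the last holds). The fingers move at their own pace and stop on an object; FORCE is the grip in N (left out, the last holds). Time passes only in rows, so rows that repeat a pose let the fingers close. It gives the time, the measured TCP pose, the force and the opening at its end, in the units of the state.
- ctrl.sense(): the state, without advancing time (a new reading comes with each control period).
- ctrl.capture(name): name is "scene" or "side" or "wrist"; returns the picture (384x512x3 uint8, red, green, blue); there is no depth.
- ctrl.get_calibration(name): a dict with "fx", "fy", "cx", "cy" (pixels), "k1" (the pictures are not rectified: a ray, as slopes to the right and down, at radius r is drawn at 1 + k1 r^2 times it, then the intrinsics apply), "world_to_cam" (4x4, takes a point from world to camera coordinates). Camera axes: x right, y down, z forward; pixel columns grow to the right and rows downward; lengths in mm; the calibration is good to about 2 mm. A picture is of the moment at which its call begins: read the wrist's pose just before it. get_calibration takes no time and is no camera call; for the wrist camera it gives the pose at the moment of the call.
- ctrl.finish_job(): hands the job in, once; it reports no verdict.
Trained networks look in the newest picture that a camera, given by its name, has taken for a name from the list of things; names that differ only in an ending like _2 or _b are one class to them, and where a whole thing is asked for, a point or a joint stands for the part that bears it (a point fixed in the world has none). Each returns a list of dicts, best first, with "score" (0 to 1); they miss things now and then, are a little off and sometimes report something else, mostly with a low value. They report only what shows in the picture. A call takes as long as a camera call. They do not tell look-alikes from the thing itself.
- ctrl.search_frame(thing, camera): "uv" ([column, row] in pixels, amid what is visible of it).
The state is a dict: "time_s": time; "joints": joint angles; "dq": joint speeds; "tau": joint torques, N m; "eef_pos": TCP position; "ee_rot": TCP orientation; "force": force on the tool from outside, world axes, zero at the start; "wrist_torque": the same for the moment, N m; "grip_width": opening from 0.0 (shut) to 1.0 (fully open).
Only numpy, scipy, OpenCV 4.12 (cv2) and the standard library are available. Lean on these libraries where they do the work, as an engineer would, in place of code of your own. Each camera call takes 0.05 s, during which the arm holds its last target.

## Working session

There is one attempt and no reset: what is moved stays moved. The work goes in short steps, Python scripts to look and compute and a shell command to move; the robot and the scene stay as the last step left them, time stands still between calls to the robot, and variables do not carry over. Pictures are saved under pics/ and viewed, and the job is handed in when it is done.

```bash
ls -la; mkdir -p pics; python3 - <<'E'
from rig import ctrl
import cv2,json
print(ctrl.sense())
for n in ["scene","side","wrist"]:
    im=ctrl.capture(n); cv2.imwrite(f"pics/{n}0.png",im[:,:,::-1])
    c=ctrl.get_calibration(n); print(n,c)
    for t in ["orange_screen","green_screen","red_cell","blue_cell","yellow_cell","rig","stage","rack","mat"]:
        try: print(t,[(r["uv"],round(r["score"],2)) for r in ctrl.search_frame(t,n)])
        except Exception as e: print(t,e)
E
```

```text
total 12
drwxr-xr-x  3 agent agent 4096 Dec  7 11:00 .
drwxr-xr-x 23 root  root  4096 Dec  7 11:00 ..
drwxr-xr-x  2 agent agent 4096 Dec  7 11:00 pics
{'time_s': 0.0, 'joints': array([ 1.12360555e+00,  3.13461179e-01,  1.49841038e+00,  3.48709442e-05,
        1.33096885e+00, -2.23400052e-01]), 'dq': array([-0.00036644,  0.0023541 ,  0.0004052 , -0.0012157 , -0.0010929 ,
        0.00181578]), 'tau': array([-7.61497608e-05, -4.12244332e+01, -2.59760177e+01, -5.67476161e-05,
        3.74759300e-03, -3.20469360e-05]), 'eef_pos': array([116.41008534, 511.68841256, 230.73939828]), 'ee_rot': array([-0.7022716 ,  0.70309688, -0.07911633,  0.0788034 ]), 'force': array([0.347828  , 0.28230124, 0.29224382]), 'wrist_torque': array([ 0.02638646, -0.00426216, -0.0391152 ]), 'grip_width': 1.0018661921520415}
scene {'fx': 461.85833967718054, 'fy': 461.85833967718054, 'cx': 253.4973574985978, 'cy': 193.22007317629942, 'k1': -0.1742429331764256, 'world_to_cam': array([[-5.38595208e-01,  8.42445460e-01,  1.41721096e-02,
         2.13844718e+02],
       [ 5.50184182e-01,  3.64385275e-01, -7.51345951e-01
[... 1266 characters left out ...]
39.3, 200.6], 0.7)]
rack [([348.1, 276.8], 0.67)]
mat [([232.4, 160.2], 0.83)]
wrist {'fx': 296.43687105729316, 'fy': 296.43687105729316, 'cx': 252.78923279694925, 'cy': 197.16741782263227, 'k1': -0.05624316821509896, 'world_to_cam': array([[ 2.22481479e-01,  9.74936903e-01,  1.63488969e-04,
        -5.24612567e+02],
       [ 9.35047693e-01, -2.13426196e-01,  2.83081385e-01,
        -3.69026263e+01],
       [ 2.76021382e-01, -6.28274953e-02, -9.59095878e-01,
         3.79447736e+02],
       [ 0.00000000e+00,  0.00000000e+00,  0.00000000e+00,
         1.00000000e+00]])}
orange_screen []
green_screen [([87.9, 292.0], 0.93)]
red_cell []
blue_cell []
yellow_cell []
rig []
stage []
rack []
mat []
```

View pics/scene0.png

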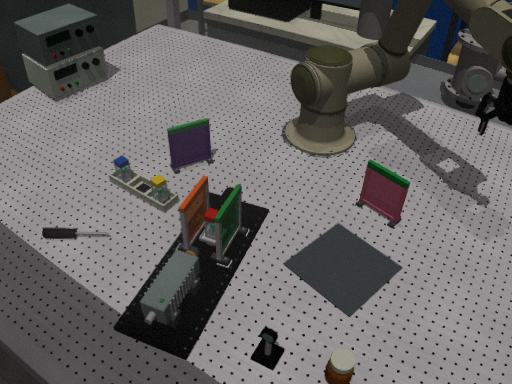

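View pics/side0.png

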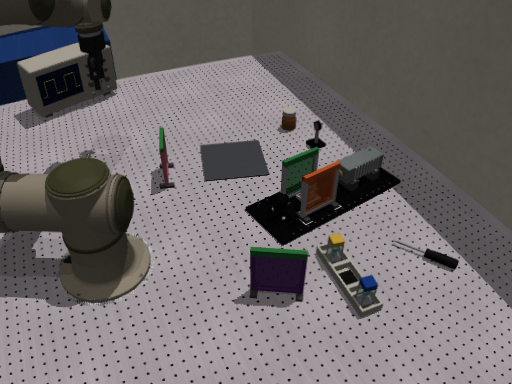

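View pics/wrist0.png

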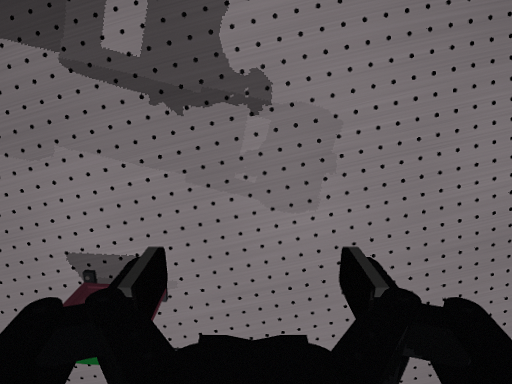

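The scene view shows the orange screen at about (195,210) and the true green one at (229,223). The purple (190,143) and pink (383,190) screens are look-alikes. The rack is at (143,190) and the mat at (342,265). I'll zoom in for corner points.

```bash
python3 - <<'E'
import cv2
s=cv2.imread("pics/scene0.png"); d=cv2.imread("pics/side0.png")
def crop(im,x0,y0,x1,y1,k,name):
    c=cv2.resize(im[y0:y1,x0:x1],None,fx=k,fy=k,interpolation=cv2.INTER_CUBIC)
    for x in range((x0+9)//10*10,x1,10):
        cv2.line(c,((x-x0)*k,0),((x-x0)*k,6 if x%50 else 14),(0,255,255),1)
        if x%20==0: cv2.putText(c,str(x),((x-x0)*k,22),0,.35,(0,255,255),1)
    for y in range((y0+9)//10*10,y1,10):
        cv2.line(c,(0,(y-y0)*k),(6,(y-y0)*k),(0,255,255),1)
        if y%20==0: cv2.putText(c,str(y),(8,(y-y0)*k+4),0,.35,(0,255,255),1)
    cv2.imwrite("pics/"+name,c); print(c.shape)
crop(s,100,140,280,290,4,"c1.png")
crop(d,240,140,410,320,3,"c2.png")
crop(s,110,190,410,355,2,"c3.png")
E
```

```text
(600, 720, 3)
(540, 510, 3)
(330, 600, 3)
```

View pics/c1.png

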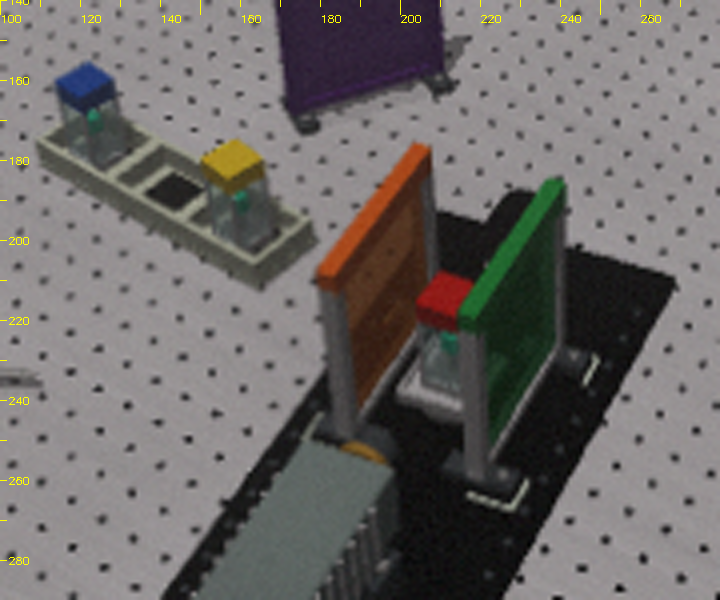

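View pics/c2.png

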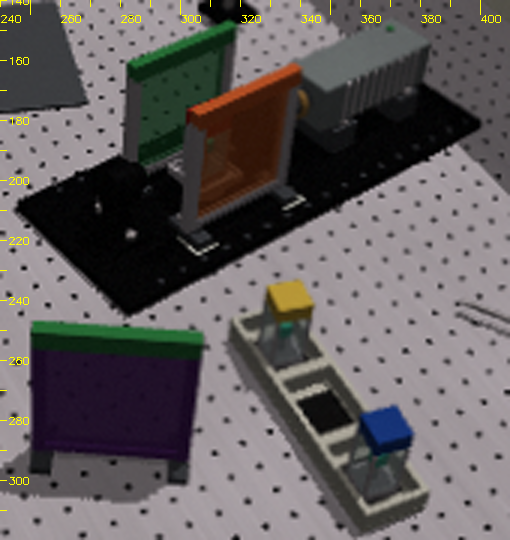

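View pics/c3.png

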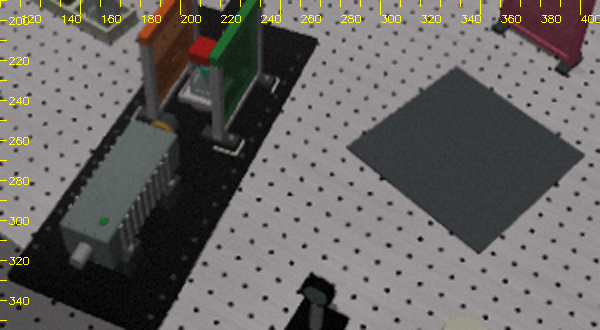

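```bash
cat > h.py <<'E'
import numpy as np, cv2
from scipy.optimize import least_squares
from scipy.spatial.transform import Rotation as R
import json,os,re
from rig import ctrl
def cal(n): return ctrl.get_calibration(n)
def proj(P,c):
    P=np.atleast_2d(P); T=np.array(c["world_to_cam"]); q=P@T[:3,:3].T+T[:3,3]
    s=q[:,:2]/q[:,2:]; r2=(s**2).sum(1,keepdims=True); s=s*(1+c["k1"]*r2)
    return s*[c["fx"],c["fy"]]+[c["cx"],c["cy"]]
def ray(uv,c):
    uv=np.atleast_2d(uv).astype(float); d=(uv-[c["cx"],c["cy"]])/[c["fx"],c["fy"]]; s=d.copy()
    for _ in range(20): s=d/(1+c["k1"]*(s**2).sum(1,keepdims=True))
    T=np.array(c["world_to_cam"]); v=np.c_[s,np.ones(len(s))]@T[:3,:3]
    return -T[:3,:3].T@T[:3,3],v
def atz(uv,c,z):
    o,v=ray(uv,c); return o+v*((z-o[2])/v[:,2])[:,None]
def fit(obs,x0,wcal=None):
    """obs: list of (cal, local pts Nx3, uv Nx2); pose x,y,yaw; returns"""
    def w(p,L):
        L=np.atleast_2d(L); c,s=np.cos(p[2]),np.sin(p[2])
        return np.c_[p[0]+c*L[:,0]-s*L[:,1],p[1]+s*L[:,0]+c*L[:,1],L[:,2]]
    f=lambda p: np.concatenate([(proj(w(p,L),c)-uv).ravel() for c,L,uv in obs])
    r=least_squares(f,x0,loss="soft_l1",x_scale=[10,10,.1])
    return r.x, r.fun.reshape(-1,2).round(1)
def quatR():
    s=ctrl.sense(); q=s["ee_rot"]; return R.from_quat(np.r_[q[1:],q[0]]),s["eef_pos"],s
E
python3 - <<'E'
from h import *
S=cal("scene");D=cal("side")
c1=lambda a:np.array(a)/4+[100,140]
c2=lambda a:np.array(a)/3+[240,140]
c3=lambda a:np.array(a)/2+[110,190]
def sh(n,p): print(n,p.round(0)[:,:3].tolist())
sh("plate scene",atz(np.r_[c1([[672,283]]),c3([[10,275]])],S,12))
sh("plate side",atz(c2([[17,205],[482,123],[127,308]]),D,12))
sh("mat",atz(c3([[458,67],[347,148],[480,252],[584,156]]),S,4))
sh("rack scene top",atz(c1([[38,142],[260,280],[317,235]]),S,24))
sh("rack side top",atz(c2([[230,320],[358,523],[428,490],[295,300]]),D,24))
sh("orange scene",atz(c1([[318,266],[340,275],[418,143],[433,150]]),S,152))
sh("orange side",atz(c2([[187,107],[300,66]]),D,152))
sh("green scene",atz(c1([[460,308],[482,318],[553,178],[566,184]]),S,152))
sh("green side",atz(c2([[127,62],[235,24]]),D,152))
sh("blue top",atz(c1([[87,70]]),S,76)); sh("blue top side",atz(c2([[382,418]]),D,76))
sh("yel top",atz(c1([[234,152]]),S,76)); sh("yel top side",atz(c2([[289,292]]),D,76))
sh("red top",atz(c1([[452,283]]),S,100))
o,v=ray([[0,0]],S);print(o); o,v=ray([[0,0]],D);print(o)
E
```

```text
plate scene [[411.0, 53.0, 12.0], [883.0, -27.0, 12.0]]
plate side [[398.0, 40.0, 12.0], [878.0, -39.0, 12.0], [430.0, -119.0, 12.0]]
mat [[344.0, 224.0, 4.0], [537.0, 172.0, 4.0], [585.0, 363.0, 4.0], [397.0, 414.0, 4.0]]
rack scene top [[544.0, -384.0, 24.0], [564.0, -161.0, 24.0], [511.0, -158.0, 24.0]]
rack side top [[495.0, -177.0, 24.0], [476.0, -392.0, 24.0], [540.0, -391.0, 24.0], [557.0, -181.0, 24.0]]
orange scene [[634.0, -41.0, 152.0], [633.0, -26.0, 152.0], [520.0, -59.0, 152.0], [520.0, -48.0, 152.0]]
orange side [[514.0, -52.0, 152.0], [634.0, -40.0, 152.0]]
green scene [[617.0, 42.0, 152.0], [617.0, 56.0, 152.0], [503.0, 24.0, 152.0], [503.0, 33.0, 152.0]]
green side [[498.0, 26.0, 152.0], [616.0, 40.0, 152.0]]
blue top [[510.0, -358.0, 76.0]]
blue top side [[515.0, -351.0, 76.0]]
yel top [[521.0, -213.0, 76.0]]
yel top side [[523.0, -212.0, 76.0]]
red top [[561.0, -7.0, 100.0]]
[1163.99345653  476.38153584  829.17208378]
[  42.47323488 -796.50531744  803.15362747]
```

```bash
cat >> h.py <<'E'
_F="cmd.json"
def tf(yaw):
    """tool-down rotation: tool y=-z world; tool z (jaw axis) at world heading yaw; x = y cross z"""
    z=np.array([np.cos(yaw),np.sin(yaw),0]); y=np.array([0,0,-1.]); x=np.cross(y,z)
    return R.from_matrix(np.c_[x,y,z])
def row(p,yaw):
    """print the row (cm, rad) taking the tool from its present pose to p with jaw axis heading yaw"""
    r,e,s=quatR()
    best=None
    for k in (0,np.pi):
        t=tf(yaw+k); rv=(r.inv()*t).as_rotvec()
        if best is None or np.linalg.norm(rv)<np.linalg.norm(best): best=rv
    d=r.inv().apply(np.array(p)-e)/10
    m=r.as_matrix()
    print("row",d.round(2).tolist(),best.round(3).tolist(),"n>=",np.ceil(max(np.linalg.norm(d)/4.17,np.degrees(np.linalg.norm(best))/7.16)),
      "| now",e.round(1).tolist(),"jaw heading",round(float(np.arctan2(m[1,2],m[0,2])),3),"j6",round(float(s["joints"][5]),2),"w",round(s["grip_width"],2),"t",round(s["time_s"],2),"F",s["force"].round(1).tolist())
E
python3 - <<'E'
from h import *
r,e,s=quatR(); print(r.as_matrix().round(3))
c=cal("wrist"); T=np.array(c["world_to_cam"]); o=-T[:3,:3].T@T[:3,3]; print("cam in tool",r.inv().apply(o-e).round(1), "fwd in tool",r.inv().apply(T[2,:3]).round(3),"right",r.inv().apply(T[0,:3]).round(3))
print(atz([[383,215]],cal("scene"),0),atz([[190,165]],cal("scene"),0))
row([480,-90,380],0.17+np.pi/2); row([480,-90,380],0.17)
E
```

```text
[[ 0.975 -0.     0.222]
 [-0.222 -0.     0.975]
 [-0.    -1.    -0.   ]]
cam in tool [ -71.7 -143.2   -0.4] fwd in tool [0.283 0.959 0.   ] right [ 0.001 -0.     1.   ]
[[246.86628179 308.85858883   0.        ]] [[ 359.17430384 -244.89108711    0.        ]]
row [48.8, -14.87, -50.62] [0.0, -0.394, -0.0] n>= 18.0 | now [116.5, 511.9, 231.3] jaw heading 1.347 j6 -0.22 w 1.0 t 1.5 F [-0.3, -0.3, 0.2]
row [48.8, -14.87, -50.62] [0.0, 1.177, 0.0] n>= 18.0 | now [116.5, 511.9, 231.3] jaw heading 1.347 j6 -0.22 w 1.0 t 1.5 F [-0.3, -0.3, 0.2]
```

```bash
python3 -m inch '[48.8,-12,-50.6,0,-0.39,0, 48.8,-12,-50.6,0,-0.39,0, 48.8,-12,-50.6,0,-0.39,0, 48.8,-12,-50.6,0,-0.39,0, 48.8,-12,-50.6,0,-0.39,0, 48.8,-12,-50.6,0,-0.39,0, 48.8,-12,-50.6,0,-0.39,0, 48.8,-12,-50.6,0,-0.39,0]' -1; python3 -c "
from h import *
row([480,-90,350],0.17+np.pi/2)"
```

```text
time_s: 2.17
eef_pos: [281.2, 238.9, 286.1]
ee_rot: [0.705, -0.705, -0.059, 0.059]
force: [0.7, 0.4, -0.2]
grip_width: 1.0
row [14.15, -6.39, -35.74] [-0.0, -0.003, 0.001] n>= 10.0 | now [281.2, 238.9, 286.1] jaw heading 1.738 j6 -1.35 w 1.0 t 2.17 F [0.7, 0.4, -0.2]
```

```bash
python3 -m inch '[14.1,-6.4,-35.7,0,0,0, 14.1,-6.4,-35.7,0,0,0, 14.1,-6.4,-35.7,0,0,0, 14.1,-6.4,-35.7,0,0,0, 14.1,-6.4,-35.7,0,0,0, 14.1,-6.4,-35.7,0,0,0, 14.1,-6.4,-35.7,0,0,0, 14.1,-6.4,-35.7,0,0,0]' ; python3 -c "
from h import *
row([480,-90,350],0.17+np.pi/2)"
```

```text
time_s: 2.83
eef_pos: [451.1, -43.1, 340.9]
ee_rot: [-0.705, 0.705, 0.059, -0.058]
force: [1.0, 1.1, 0.0]
grip_width: 1.003
row [2.08, -0.91, -5.1] [0.0, -0.004, 0.001] n>= 2.0 | now [451.1, -43.1, 340.9] jaw heading 1.736 j6 -2.09 w 1.0 t 2.83 F [1.0, 1.1, 0.0]
```

```bash
python3 -m inch '[2.1,-0.9,-5.1,0,0,0, 2.1,-0.9,-5.1,0,0,0, 2.1,-0.9,-5.1,0,0,0, 2.1,-0.9,-5.1,0,0,0]' ; cat > snap.py <<'E'
import sys
from h import *
def snap(cam,name):
    c=cal(cam); r,e,s=quatR(); im=ctrl.capture(cam)
    cv2.imwrite(f"pics/{name}.png",im[:,:,::-1]); np.savez(f"pics/{name}.npz",e=e,r=r.as_quat(),**c); return im,c
def load(name):
    d=dict(np.load(f"pics/{name}.npz")); return d
def crop(src,x0,y0,x1,y1,k,name):
    im=cv2.imread(f"pics/{src}.png")
    c=cv2.resize(im[y0:y1,x0:x1],None,fx=k,fy=k,interpolation=cv2.INTER_CUBIC)
    for x in range((x0+9)//10*10,x1,10):
        cv2.line(c,((x-x0)*k,0),((x-x0)*k,6),(0,255,255),1)
        if x%20==0: cv2.putText(c,str(x),((x-x0)*k,22),0,.35,(0,255,255),1)
    for y in range((y0+9)//10*10,y1,10):
        cv2.line(c,(0,(y-y0)*k),(6,(y-y0)*k),(0,255,255),1)
        if y%20==0: cv2.putText(c,str(y),(8,(y-y0)*k+4),0,.35,(0,255,255),1)
    cv2.imwrite(f"pics/{name}.png",c)
if __name__=="__main__":
    snap(sys.argv[1],sys.argv[2])
E
python3 snap.py wrist w1
```

```text
time_s: 3.17
eef_pos: [479.6, -87.9, 349.0]
ee_rot: [0.705, -0.704, -0.058, 0.059]
force: [-0.1, 0.6, 0.4]
grip_width: 1.004
```

View pics/w1.png

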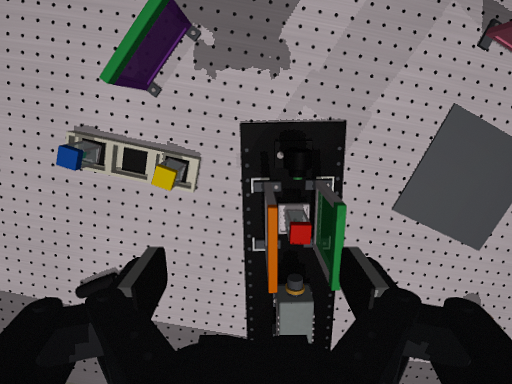

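The wrist view shows the orange rail at (272,245), the green one at (335,240), the red cap at (300,233), the rack at (130,155) and a corner of the mat at (455,180). I'll zoom in and fit poses.

```bash
python3 -c "
from snap import *
crop('w1',230,110,360,310,4,'k1'); crop('w1',45,110,215,210,4,'k2')
c=cv2.imread('pics/k1.png'); cv2.imwrite('pics/k1.png',c[:600])
cv2.imwrite('pics/k1b.png',c[400:])"
```

```text
(no output)
```

View pics/k1.png

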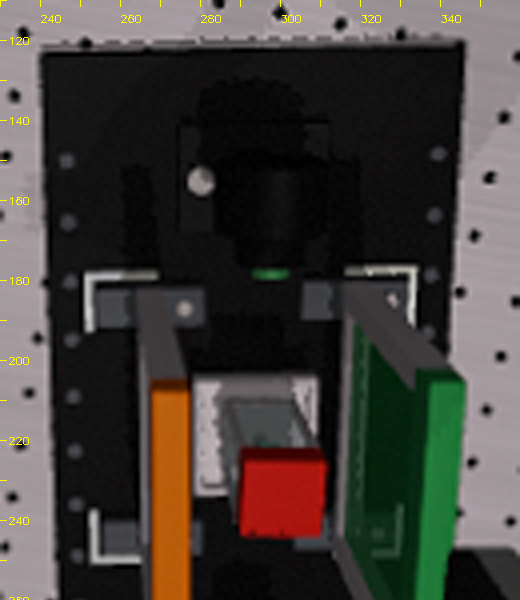

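View pics/k1b.png

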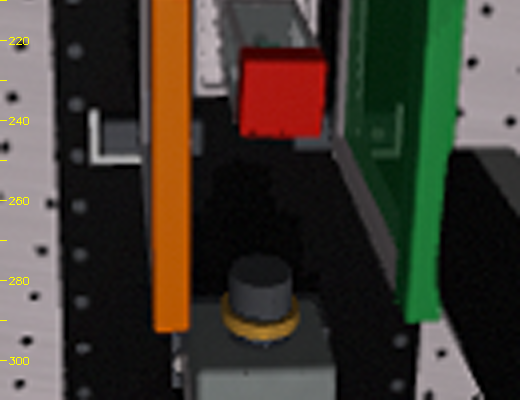

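View pics/k2.png

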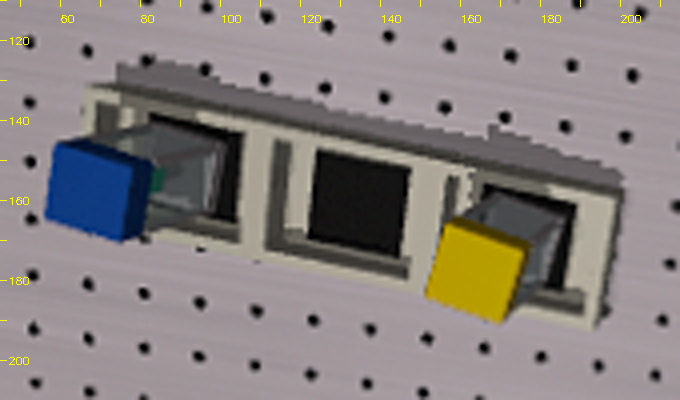

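```bash
cat > fits.py <<'E'
from snap import *
W=load('w1');S=cal("scene");D=cal("side")
k1=lambda a:np.array(a)/4+[230,110]
k2=lambda a:np.array(a)/4+[45,110]
c1=lambda a:np.array(a)/4+[100,140]
c2=lambda a:np.array(a)/3+[240,140]
c3=lambda a:np.array(a)/2+[110,190]
scr=np.array([[-60,-6,152],[-60,6,152],[60,-6,152],[60,6,152.]])
def go(n,obs,x0):
    p,r=fit(obs,x0); print(n,p.round(2),r.tolist()); return p
o=k1([[151,389],[189,389],[155,732],[189,730]]); g=k1([[430,385],[466,382],[408,718],[438,718]])
go("orange w",[(W,scr,o)],[577,-43,.17]); go("green w",[(W,scr,g)],[560,39,.17])
os_=c1([[418,143],[433,150],[318,266],[340,275]]);gs=c1([[553,178],[566,184],[460,308],[482,318]])
go("orange s",[(S,scr,os_)],[577,-43,.17]); go("green s",[(S,scr,gs)],[560,39,.17])
cell=np.array([[-15,-15,0],[-15,15,0],[15,15,0],[15,-15,0.]])
rd=k1([[246,462],[326,460],[322,534],[239,536]])
go("red w",[(W,cell+[0,0,100],rd)],[560,0,.17])
bl=k2([[62,143],[145,165],[123,240],[46,214]]);yl=k2([[455,220],[527,248],[502,320],[427,295]])
pb=go("blue w",[(W,cell+[0,0,76],bl)],[510,-350,-.1]);py=go("yel w",[(W,cell+[0,0,76],yl)],[520,-210,-.1])
rk=np.array([[-28,-107.5,24],[-28,107.5,24],[28,107.5,24]])
go("rack w",[(W,rk,k2([[88,86],[621,190],[597,326]]))],[520,-285,-.1])
go("rack w+s+d",[(W,rk,k2([[88,86],[621,190],[597,326]])),(S,np.array([[28,-107.5,24],[28,107.5,24],[-28,107.5,24]]),c1([[38,142],[260,280],[317,235]])),
 (D,np.array([[-28,107.5,24],[-28,-107.5,24],[28,-107.5,24]]),c2([[230,320],[358,523],[428,490]]))],[520,-285,-.1])
print("pad",atz(k2([[360,204]]),W,7))
print("plate",atz(k1([[40,52],[465,42]]),W,12))
m=np.array([[-100,-100,4],[100,-100,4],[100,100,4],[-100,100,4.]])
go("mat",[(S,m,c3([[458,67],[347,148],[480,252],[584,156]]))],[465,293,-.26])
print("mat w",atz([[455,104],[392,209],[480,249]],W,4))
E
python3 fits.py
```

```text
orange w [ 5.7517e+02 -4.6600e+01  1.9000e-01] [[-0.2, 0.1], [0.2, -0.1], [-0.3, -0.1], [0.3, 0.2]]
green w [5.5875e+02 3.5910e+01 1.9000e-01] [[-0.4, -1.1], [0.4, -0.5], [-0.7, 1.2], [0.8, 1.0]]
orange s [ 5.762e+02 -4.357e+01  1.900e-01] [[-0.2, -0.6], [0.7, -1.1], [0.1, 1.1], [-0.5, 0.4]]
green s [5.5985e+02 3.9080e+01 1.9000e-01] [[-0.5, -0.5], [1.1, -0.7], [-0.0, 1.0], [-0.3, 0.1]]
red w [ 5.6676e+02 -3.7600e+00  1.6000e-01] [[-0.7, -0.6], [0.3, -0.1], [0.1, 0.6], [0.2, 0.2]]
blue w [ 5.1448e+02 -3.5150e+02 -2.1000e-01] [[0.0, -1.7], [-0.8, 0.2], [0.5, 0.8], [0.2, 0.1]]
yel w [ 5.2188e+02 -2.1048e+02 -2.2000e-01] [[-1.3, -0.5], [0.6, 0.1], [0.6, 0.9], [-0.2, -0.3]]
rack w [ 5.1811e+02 -2.7918e+02 -4.0000e-02] [[-0.1, -0.1], [-0.3, 0.4], [0.5, -0.3]]
rack w+s+d [ 5.1799e+02 -2.7949e+02 -5.0000e-02] [[-0.2, -0.7], [-0.4, 0.9], [0.1, 0.1], [-0.1, -1.1], [-0.4, -4.7], [-0.1, -5.1], [-1.3, -1.8], [1.7, -3.8], [-0.3, -1.1]]
pad [[ 519.94572576 -279.82103796    7.        ]]
plate [[ 431.22257278 -116.54636027   12.        ]
 [ 399.20258897   48.63164813   12.        ]]
mat [ 4.6561e+02  2.9346e+02 -2.6000e-01] [[-0.4, -0.5], [-0.2, -0.4], [-0.2, 1.2], [1.2, -0.3]]
mat w [[341.41095608 221.6719282    4.        ]
 [531.91984479 169.16326733   4.        ]
 [581.02145118 363.27903267   4.        ]]
```

```bash
python3 -c "
from h import *
row([559.5,37.3,190],0.19+np.pi/2)"
```

```text
row [9.97, 15.93, 10.93] [-0.0, -0.024, -0.0] n>= 6.0 | now [479.3, -87.1, 349.2] jaw heading 1.737 j6 -2.16 w 1.0 t 3.22 F [-0.4, 0.3, -0.8]
```

```bash
python3 -m inch '[10,15.9,10.9,0,-0.024,0, 10,15.9,10.9,0,-0.024,0, 10,15.9,10.9,0,-0.024,0, 10,15.9,10.9,0,-0.024,0, 10,15.9,10.9,0,-0.024,0, 10,15.9,10.9,0,-0.024,0, 10,15.9,10.9,0,-0.024,0]' ; python3 snap.py wrist w2; python3 -c "
from h import *
row([559.5,37.3,122],0.19+np.pi/2)"
```

```text
time_s: 3.8
eef_pos: [559.1, 38.8, 188.6]
ee_rot: [0.704, -0.703, -0.067, 0.07]
force: [-0.1, -1.0, 0.7]
grip_width: 1.002
row [-0.01, 6.86, -0.01] [0.0, 0.003, -0.001] n>= 2.0 | now [559.7, 37.4, 190.6] jaw heading 1.763 j6 -1.91 w 1.0 t 3.85 F [-0.3, -0.9, 0.7]
```

View pics/w2.png

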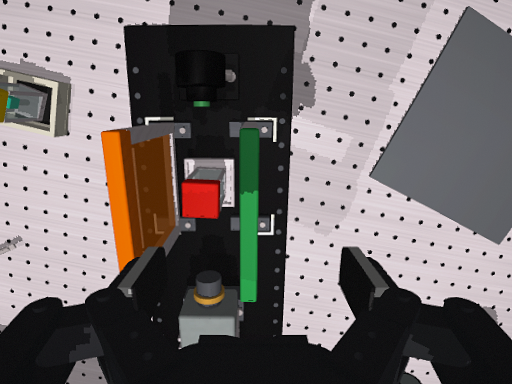

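```bash
python3 -m inch '[0,3.4,-0.1,0,0,0, 0,6.8,-0.1,0,0,0, 0,6.8,-0.1,0,0,0, 0,6.8,-0.1,0,0,0]' ; python3 -m inch '[0,0,0,0,0,0, 0,0,0,0,0,0, 0,0,0,0,0,0, 0,0,0,0,0,0, 0,0,0,0,0,0, 0,0,0,0,0,0, 0,0,0,0,0,0, 0,0,0,0,0,0]' 1 50;  python3 -c "
from h import *
row([559.5,37.3,122],0.19+np.pi/2)"
```

```text
time_s: 4.18
eef_pos: [560.3, 34.6, 123.9]
ee_rot: [-0.704, 0.704, 0.067, -0.067]
force: [-0.5, -0.4, 1.8]
grip_width: 0.996
time_s: 4.85
eef_pos: [560.7, 35.4, 122.7]
ee_rot: [-0.704, 0.704, 0.067, -0.067]
force: [-0.3, 1.3, 2.7]
grip_width: 0.133
row [-0.08, 0.07, 0.21] [0.0, 0.0, 0.001] n>= 1.0 | now [560.7, 35.4, 122.7] jaw heading 1.761 j6 -1.91 w 0.13 t 4.85 F [-0.3, 1.3, 2.7]
```

```bash
python3 -m inch '[0,-2,0,0,0,0, 0,-5,0,0,0,0, 0,-8,0,0,0,0, 0,-8,0,0,0,0]' ; python3 -c "
from h import *
row([455,337,205],0.19+np.pi/2)"
```

```text
time_s: 5.18
eef_pos: [562.3, 35.1, 207.6]
ee_rot: [-0.703, 0.705, 0.07, -0.064]
force: [1.4, -0.9, -1.4]
grip_width: 0.127
row [-4.83, 0.13, 31.68] [0.003, 0.0, 0.008] n>= 8.0 | now [562.3, 35.1, 207.6] jaw heading 1.761 j6 -1.91 w 0.13 t 5.18 F [1.4, -0.9, -1.4]
```

```bash
python3 -m inch '[-0.3,0,2,0,0,0, -0.9,0,5.6,0,0,0, -1.5,0,9.6,0,0,0, -2.1,0,13.6,0,0,0, -2.7,0,17.6,0,0,0, -3.3,0,21.6,0,0,0, -3.9,0,25.6,0,0,0, -4.5,0,29.6,0,0,0]' ; python3 -m inch '[-0.3,0,1.7,0,0,0, -0.3,0,2.1,0,0,0, -0.3,0,2.1,0,0,0]'; python3 snap.py wrist w3; python3 snap.py scene s3; python3 -c "
from h import *
row([455,337,115],0.19+np.pi/2)"
```

```text
time_s: 5.85
eef_pos: [458.9, 319.0, 201.3]
ee_rot: [-0.704, 0.704, 0.067, -0.068]
force: [1.5, -0.5, -2.7]
grip_width: 0.136
time_s: 6.1
eef_pos: [452.7, 338.1, 201.3]
ee_rot: [-0.704, 0.704, 0.067, -0.068]
force: [0.5, -0.3, -2.6]
grip_width: 0.137
row [0.15, 8.67, 0.03] [0.001, -0.0, -0.001] n>= 3.0 | now [453.7, 336.5, 201.7] jaw heading 1.76 j6 -1.33 w 0.13 t 6.2 F [-0.6, 0.0, -3.1]
```

View pics/s3.png

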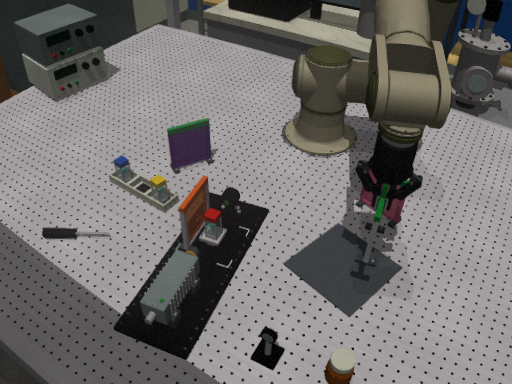

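View pics/w3.png

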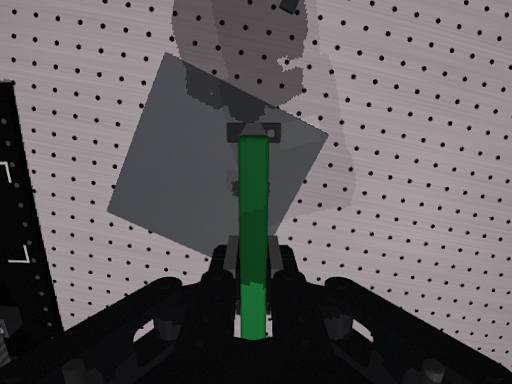

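The green screen is held over the right part of the mat. I'll refine the mat's pose from its corners at (165,53), (328,133) and (107,212).

```bash
python3 -c "
from snap import *
W=load('w3'); p=atz([[165,53],[328,133],[107,212]],W,4); print(p)
m=np.array([[-100,-100,4],[-100,100,4],[100,-100,4.]])
print(fit([(W,m,np.array([[165,53],[328,133],[107,212.]]))],[465,293,-.26]))
f,_=fit([(W,m,np.array([[165,53],[328,133],[107,212.]]))],[465,293,-.26])
c,s=np.cos(f[2]),np.sin(f[2])
for q in ([455,337],[472,249]):
  d=np.array(q)-f[:2]; print(c*d[0]+s*d[1],-s*d[0]+c*d[1])
row([455,333,115],0.19+np.pi/2)
"
```

```text
[[341.19903659 220.62516473   4.        ]
 [389.96242747 412.15343038   4.        ]
 [533.52311959 170.0983888    4.        ]]
(array([ 4.62237366e+02,  2.91714997e+02, -2.51508328e-01]), array([[-0.7, -0.8],
       [ 1. ,  0.5],
       [-0.1,  0.5]]))
-18.279522704225737 42.059125499317815
20.08575599476524 -38.94152505577804
row [0.07, 8.67, -0.37] [0.001, -0.0, -0.001] n>= 3.0 | now [453.7, 336.5, 201.7] jaw heading 1.76 j6 -1.33 w 0.13 t 6.2 F [-0.6, 0.0, -3.1]
```

```bash
python3 -m inch '[0,3,0,0,0,0, 0,6,0,0,0,0, 0,7.8,0,0,0,0, 0,8.5,0,0,0,0, 0,8.7,0,0,0,0, 0,8.7,0,0,0,0]' ; python3 -m inch '[0,0,0,0,0,0, 0,0,0,0,0,0]' ;  python3 -c "
from h import *
row([455,337,115],0.19+np.pi/2)"
```

```text
time_s: 6.7
eef_pos: [454.1, 336.7, 115.6]
ee_rot: [-0.704, 0.704, 0.067, -0.067]
force: [0.4, -1.0, -2.4]
grip_width: 0.136
time_s: 6.87
eef_pos: [454.0, 337.2, 116.0]
ee_rot: [0.704, -0.704, -0.067, 0.067]
force: [-0.2, -0.2, -2.3]
grip_width: 0.134
row [0.1, 0.1, -0.04] [-0.0, -0.0, 0.001] n>= 1.0 | now [454.0, 337.2, 116.0] jaw heading 1.76 j6 -1.33 w 0.13 t 6.87 F [-0.2, -0.2, -2.3]
```

```bash
python3 -m inch '[0,0.1,0,0,0,0, 0,0.15,0,0,0,0, 0,0.15,0,0,0,0]'; python3 -m inch '[0,0.05,0,0,0,0, 0,0.1,0,0,0,0, 0,0.1,0,0,0,0]' 
```

```text
time_s: 7.12
eef_pos: [453.9, 337.7, 114.7]
ee_rot: [0.704, -0.704, -0.068, 0.067]
force: [-0.7, -0.2, 4.8]
grip_width: 0.132
time_s: 7.37
eef_pos: [453.9, 337.7, 114.7]
ee_rot: [0.704, -0.704, -0.068, 0.066]
force: [-3.0, -0.8, 13.5]
grip_width: 0.132
```

```bash
python3 -m inch '[0,-0.1,0,0,0,0, 0,-0.1,0,0,0,0, 0,-0.1,0,0,0,0, 0,-0.1,0,0,0,0]' -1; python3 -m inch '[0,-3,0,0,0,0, 0,-7,0,0,0,0, 0,-10,0,0,0,0, 0,-10,0,0,0,0]'; python3 snap.py wrist w4;python3 -c "
from h import *
row([576,-45,190],0.19+np.pi/2)"
```

```text
time_s: 7.7
eef_pos: [453.3, 337.5, 113.6]
ee_rot: [-0.704, 0.704, 0.067, -0.067]
force: [-0.8, 0.4, 0.0]
grip_width: 0.694
time_s: 8.03
eef_pos: [455.3, 338.5, 220.1]
ee_rot: [0.705, -0.703, -0.071, 0.064]
force: [0.1, -0.0, 1.7]
grip_width: 0.995
row [4.68, 2.64, -39.92] [-0.001, 0.0, 0.006] n>= 10.0 | now [454.4, 338.1, 216.7] jaw heading 1.761 j6 -1.33 w 1.0 t 8.08 F [0.5, -0.0, -0.9]
```

View pics/w4.png

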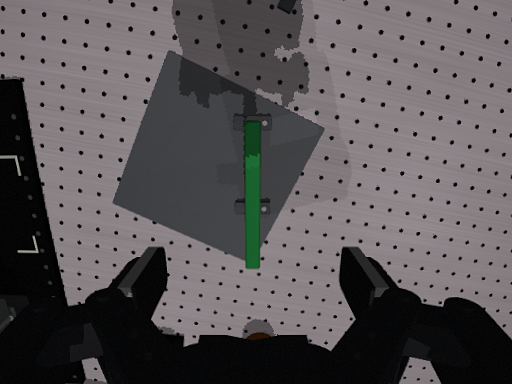

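```bash
python3 -m inch '[0.5,0,-4,0,0,0, 1,0.6,-8,0,0,0, 1.5,0.9,-12.5,0,0,0, 2,1.2,-16.6,0,0,0, 2.5,1.5,-20.7,0,0,0, 3,1.8,-24.8,0,0,0, 3.5,2.1,-28.9,0,0,0, 4,2.4,-33,0,0,0]'; python3 -c "
from h import *
row([575.5,-46.5,190],0.19+np.pi/2)"
```

```text
time_s: 8.75
eef_pos: [554.0, 21.4, 188.4]
ee_rot: [0.704, -0.704, -0.066, 0.068]
force: [0.2, -0.0, 1.0]
grip_width: 0.999
row [0.83, -0.16, -7.07] [-0.001, 0.0, -0.002] n>= 2.0 | now [554.0, 21.4, 188.4] jaw heading 1.761 j6 -1.93 w 1.0 t 8.75 F [0.2, -0.0, 1.0]
```

```bash
python3 -m inch '[0.4,0,-4,0,0,0, 0.8,0,-7,0,0,0, 0.8,0,-7,0,0,0, 0.8,0,-7,0,0,0]'; python3 snap.py wrist w5;python3 -c "
from h import *
row([575.5,-46.5,122.5],0.19+np.pi/2)"
```

```text
time_s: 9.08
eef_pos: [575.0, -45.0, 188.2]
ee_rot: [0.704, -0.704, -0.065, 0.067]
force: [-0.3, 0.0, -0.3]
grip_width: 1.002
row [0.03, 6.62, -0.29] [-0.001, -0.001, -0.002] n>= 2.0 | now [574.9, -43.8, 188.7] jaw heading 1.76 j6 -2.04 w 1.0 t 9.13 F [0.6, 0.9, -0.8]
```

View pics/w5.png

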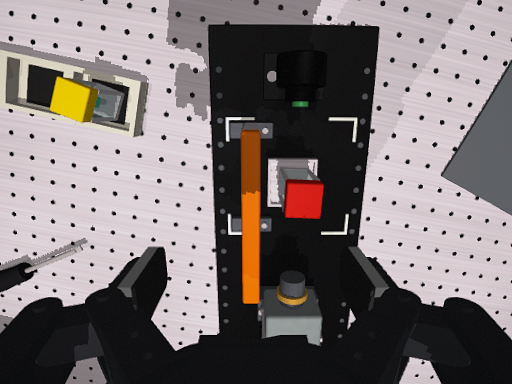

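```bash
python3 -m inch '[0,3.4,-0.2,0,0,0, 0,6.6,-0.2,0,0,0, 0,6.6,-0.2,0,0,0, 0,6.6,-0.2,0,0,0]' ; python3 -m inch '[0,0,0,0,0,0, 0,0,0,0,0,0, 0,0,0,0,0,0, 0,0,0,0,0,0, 0,0,0,0,0,0, 0,0,0,0,0,0, 0,0,0,0,0,0, 0,0,0,0,0,0]' 1 50; python3 -c "
from h import *
row([575.5,-46.5,122.5],0.19+np.pi/2)"; python3 -m inch '[0,-2,0,0,0,0, 0,-5,0,0,0,0, 0,-9,0,0,0,0, 0,-12,0,0,0,0, 0,-12,0,0,0,0]' ; python3 -c "
from h import *
row([472,249,243],0.19+np.pi/2)"
```

```text
time_s: 9.47
eef_pos: [575.0, -44.5, 123.4]
ee_rot: [0.704, -0.703, -0.067, 0.069]
force: [-0.3, 0.1, 0.3]
grip_width: 1.003
time_s: 10.13
eef_pos: [576.0, -46.0, 124.5]
ee_rot: [-0.704, 0.704, 0.067, -0.067]
force: [-0.2, -1.3, 3.7]
grip_width: 0.125
row [-0.06, 0.2, -0.04] [0.001, 0.0, 0.001] n>= 1.0 | now [576.0, -46.0, 124.5] jaw heading 1.761 j6 -2.04 w 0.13 t 10.13 F [-0.2, -1.3, 3.7]
time_s: 10.55
eef_pos: [577.5, -46.2, 250.2]
ee_rot: [-0.703, 0.705, 0.071, -0.064]
force: [1.5, 0.1, -0.6]
grip_width: 0.127
row [-4.78, 0.54, 30.99] [0.005, 0.0, 0.009] n>= 8.0 | now [577.5, -46.2, 250.2] jaw heading 1.761 j6 -2.04 w 0.13 t 10.55 F [1.5, 0.1, -0.6]
```

```bash
python3 -m inch '[-0.3,0,2,0,0,0, -0.9,0,5.6,0,0,0, -1.5,0,9.6,0,0,0, -2.1,0,13.6,0,0,0, -2.7,0,17.6,0,0,0, -3.3,0,21.6,0,0,0, -3.9,0,25.6,0,0,0, -4.5,0,29.2,0,0,0]' ; python3 -m inch '[-0.3,3,1.4,0,0,0, -0.3,6,1.8,0,0,0, -0.3,8,1.8,0,0,0,-0.3,8,1.8,0,0,0]'; python3 snap.py scene s5; python3 -c "
from h import *
row([472,249,116],0.19+np.pi/2)"
```

```text
time_s: 11.22
eef_pos: [474.8, 234.3, 242.9]
ee_rot: [0.704, -0.704, -0.067, 0.068]
force: [0.1, 0.6, -2.4]
grip_width: 0.129
time_s: 11.55
eef_pos: [467.2, 249.2, 159.0]
ee_rot: [-0.703, 0.704, 0.064, -0.071]
force: [-0.7, -0.6, -4.4]
grip_width: 0.131
row [0.35, 4.58, -0.09] [0.0, 0.0, -0.006] n>= 2.0 | now [468.7, 249.2, 161.8] jaw heading 1.761 j6 -1.49 w 0.13 t 11.6 F [0.3, -0.7, -2.0]
```

View pics/s5.png

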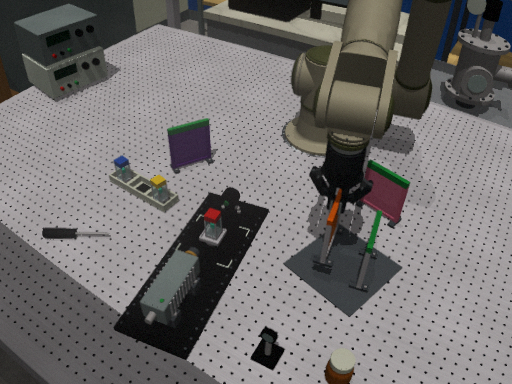

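```bash
python3 -m inch '[0.3,2.2,0,0,0,0, 0.3,3.8,0,0,0,0, 0.3,4.4,0,0,0,0, 0.3,4.5,0,0,0,0, 0.3,4.5,0,0,0,0]' ; python3 -m inch '[0,0.1,0,0,0,0, 0,0.15,0,0,0,0, 0,0.15,0,0,0,0]'
```

```text
time_s: 12.02
eef_pos: [473.6, 250.0, 120.1]
ee_rot: [0.704, -0.704, -0.067, 0.067]
force: [0.0, -0.9, -2.4]
grip_width: 0.13
time_s: 12.27
eef_pos: [473.3, 250.1, 118.2]
ee_rot: [0.704, -0.704, -0.068, 0.067]
force: [0.4, -0.1, -2.6]
grip_width: 0.135
```

```bash
python3 -m inch '[0,0.1,0,0,0,0, 0,0.2,0,0,0,0, 0,0.2,0,0,0,0]' ; python3 -m inch '[0,0.1,0,0,0,0, 0,0.1,0,0,0,0, 0,0.1,0,0,0,0]'
```

```text
time_s: 12.52
eef_pos: [473.3, 250.1, 116.5]
ee_rot: [0.704, -0.704, -0.068, 0.067]
force: [-2.0, -1.3, 4.5]
grip_width: 0.131
time_s: 12.77
eef_pos: [473.3, 250.2, 116.4]
ee_rot: [0.704, -0.704, -0.068, 0.067]
force: [-5.8, -2.3, 14.1]
grip_width: 0.128
```

```bash
python3 -m inch '[0,-0.1,0,0,0,0, 0,-0.1,0,0,0,0, 0,-0.1,0,0,0,0, 0,-0.1,0,0,0,0]' -1; python3 -m inch '[0,-3,0,0,0,0, 0,-7,0,0,0,0, 0,-10,0,0,0,0, 0,-10,0,0,0,0]'; python3 snap.py wrist w6;python3 -c "
from h import *
row([567,-4.5,190],0.19)"
```

```text
time_s: 13.1
eef_pos: [473.0, 250.1, 115.5]
ee_rot: [0.704, -0.704, -0.067, 0.067]
force: [0.5, -0.4, -0.5]
grip_width: 0.688
time_s: 13.43
eef_pos: [475.1, 250.7, 221.5]
ee_rot: [0.705, -0.703, -0.071, 0.064]
force: [0.0, -1.0, 0.4]
grip_width: 1.0
row [4.28, 2.84, -26.79] [0.004, -1.57, 0.005] n>= 13.0 | now [474.1, 250.4, 218.3] jaw heading 1.761 j6 -1.49 w 1.0 t 13.48 F [0.1, 0.4, -0.4]
```

View pics/w6.png

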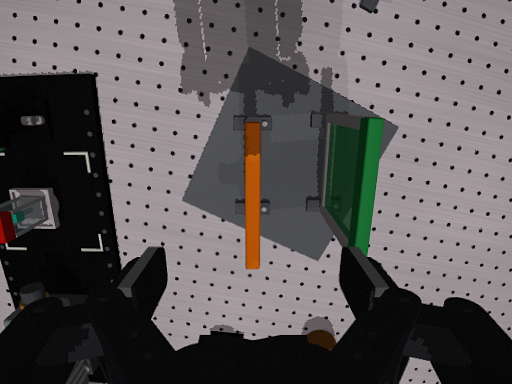

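```bash
python3 -m inch '[4.3,1,-26.8,0,-1.57,0, 4.3,1,-26.8,0,-1.57,0, 4.3,1,-26.8,0,-1.57,0, 4.3,1,-26.8,0,-1.57,0, 4.3,1,-26.8,0,-1.57,0, 4.3,1,-26.8,0,-1.57,0, 4.3,1,-26.8,0,-1.57,0, 4.3,1,-26.8,0,-1.57,0]'; python3 -c "
from h import *
row([567,-4.5,190],0.19)"
```

```text
time_s: 14.15
eef_pos: [568.0, -5.2, 203.2]
ee_rot: [-0.601, 0.604, 0.367, -0.373]
force: [0.4, 0.4, -0.2]
grip_width: 0.997
row [0.03, 1.32, 0.12] [-0.003, -0.659, -0.009] n>= 6.0 | now [568.0, -5.2, 203.2] jaw heading 2.672 j6 -2.88 w 1.0 t 14.15 F [0.4, 0.4, -0.2]
```

```bash
python3 -m inch '[0,0,0,0,1,0, 0,0,0,0,1,0, 0,0,0,0,1,0, 0,0,0,0,1,0, 0,0,0,0,1,0, 0,0,0,0,1,0, 0,0,0,0,1,0, 0,0,0,0,1,0]'; python3 -c "
from h import *
row([567,-4.5,190],0.19)"
```

```text
time_s: 14.82
eef_pos: [566.7, 1.4, 203.8]
ee_rot: [-0.704, 0.708, 0.035, -0.038]
force: [-0.2, -0.1, 0.7]
grip_width: 1.003
row [-0.02, 1.39, -0.58] [0.008, 1.485, 0.001] n>= 12.0 | now [566.7, 1.4, 203.8] jaw heading 1.675 j6 -1.87 w 1.0 t 14.82 F [-0.2, -0.1, 0.7]
```

```bash
python3 -m inch '[0,0.3,-0.1,0,1.48,0, 0,0.6,-0.3,0,1.48,0, 0,1,-0.6,0,1.48,0, 0,1,-0.6,0,1.48,0, 0,1,-0.6,0,1.48,0, 0,1,-0.6,0,1.48,0, 0,1,-0.6,0,1.48,0, 0,1,-0.6,0,1.48,0]'; python3 -c "
from h import *
row([567,-4.5,190],0.19)"
```

```text
time_s: 15.48
eef_pos: [567.3, -4.6, 193.9]
ee_rot: [-0.635, 0.64, -0.307, 0.306]
force: [-0.5, 0.5, -1.1]
grip_width: 1.0
row [-0.02, 0.39, -0.01] [0.006, 0.485, 0.004] n>= 4.0 | now [567.3, -4.6, 193.9] jaw heading 0.675 j6 -0.88 w 1.0 t 15.48 F [-0.5, 0.5, -1.1]
```

```bash
python3 -m inch '[0,0,0,0,0.485,0, 0,0,0,0,0.485,0, 0,0,0,0,0.485,0, 0,0,0,0,0.485,0, 0,0,0,0,0.485,0, 0,0,0,0,0.485,0]'; python3 snap.py wrist w7;python3 -c "
from h import *
row([567,-4.5,190],0.19)"
```

```text
time_s: 15.98
eef_pos: [567.4, -4.6, 194.4]
ee_rot: [-0.545, 0.55, -0.447, 0.448]
force: [-0.2, -0.7, 0.5]
grip_width: 1.003
row [-0.02, 0.47, -0.05] [0.004, 0.009, 0.006] n>= 1.0 | now [567.5, -4.6, 194.7] jaw heading 0.199 j6 -0.41 w 1.01 t 16.03 F [0.7, -0.3, 0.4]
```

View pics/w7.png

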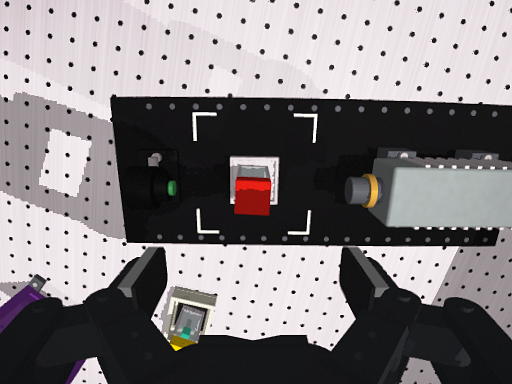

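```bash
python3 -c "
from snap import *
crop('w7',180,100,330,250,4,'k7')"
```

```text
(no output)
```

View pics/k7.png

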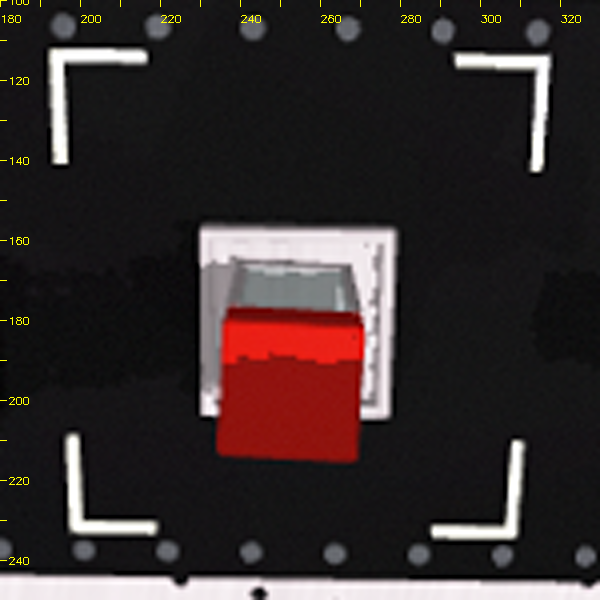

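```bash
python3 -c "
from snap import *
W=load('w7'); k=lambda a:np.array(a)/4+[180,100]
q=np.array([[-1,1],[1,1],[1,-1],[-1,-1.]])
def P(h,z,hy=None): return np.c_[q*[h,hy or h],np.full(4,z)]
st=k([[201,228],[397,228],[388,417],[201,415]]);rd=k([[224,320],[363,322],[357,462],[217,456]]);tp=k([[51,49],[550,57],[515,540],[72,533]])
print(atz(st,W,34)); print(atz(tp,W,12));
print(fit([(W,P(25,34),st)],[567,-4,.19]));print(fit([(W,P(15,100),rd)],[567,-4,.19]))
print(atz(tp,W,12).mean(0))
"
```

```text
[[539.29324629  14.27756413  34.        ]
 [588.64525761  24.25194454  34.        ]
 [597.60584892 -26.02608739  34.        ]
 [548.19418453 -35.47081036  34.        ]]
[[490.61071415  49.78169345  12.        ]
 [620.94549799  73.94522966  12.        ]
 [646.50492676 -62.9056469   12.        ]
 [516.47792356 -87.03311151  12.        ]]
(array([ 5.68444926e+02, -5.72669176e+00,  1.84621226e-01]), array([[-0. ,  0. ],
       [-0.4,  0.7],
       [ 0.1, -0.3],
       [ 0.3, -0.5]]))
(array([ 5.66757768e+02, -4.42146942e+00,  1.63073842e-01]), array([[-1.1, -0.3],
       [ 0.6,  0.5],
       [ 0.2, -0.2],
       [ 0. ,  0. ]]))
[568.63476562  -6.55295882  12.        ]
```

```bash
python3 -c "
from snap import *
W=load('w7'); print([((p[:2]-[568.3,-5.7])@[np.cos(.187),np.sin(.187)]).round(1) for p in np.r_[atz([[345,188],[345,188],[180,188]],W,50),atz([[345,188],[180,188]],W,70)]])
row([567.2,-4.5,62],0.18)
"
```

```text
[np.float64(91.6), np.float64(91.6), np.float64(-74.5), np.float64(85.2), np.float64(-69.4)]
row [-0.09, 13.27, 0.03] [0.004, 0.019, 0.006] n>= 4.0 | now [567.5, -4.6, 194.7] jaw heading 0.199 j6 -0.41 w 1.01 t 16.03 F [0.7, -0.3, 0.4]
```

```bash
python3 -m inch '[0,3,0,0,0.02,0, 0,7,0,0,0.02,0, 0,10.5,0,0,0.02,0, 0,12.5,0,0,0.02,0, 0,13.2,0,0,0.02,0, 0,13.2,0,0,0.02,0]' -0.5; python3 -m inch '[0,0,0,0,0,0]'; python3 snap.py side d1;  python3 -c "
from h import *
row([567.2,-4.5,62],0.18)"
```

```text
time_s: 16.53
eef_pos: [566.8, -5.5, 62.1]
ee_rot: [-0.54, 0.545, -0.453, 0.454]
force: [1.0, -0.0, -0.3]
grip_width: 0.75
time_s: 16.62
eef_pos: [568.2, -5.7, 64.5]
ee_rot: [-0.54, 0.544, -0.452, 0.455]
force: [0.3, -0.4, -0.1]
grip_width: 0.75
row [-0.15, 0.31, -0.11] [0.0, -0.003, 0.008] n>= 1.0 | now [568.5, -5.8, 65.1] jaw heading 0.177 j6 -0.39 w 0.75 t 16.67 F [-0.5, 0.6, 0.2]
```

View pics/d1.png

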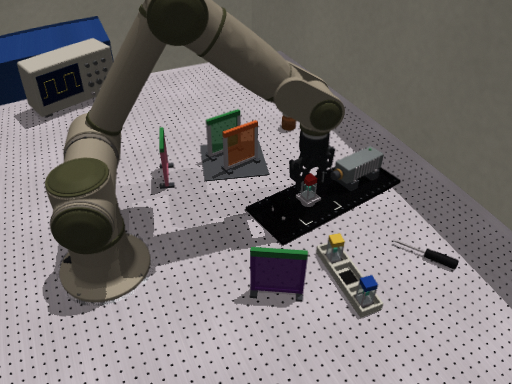

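```bash
python3 -m inch '[-0.1,0.3,0,0,0,0, -0.1,0.3,0,0,0,0]'; python3 -m inch '[0,0,0,0,0,0, 0,0,0,0,0,0, 0,0,0,0,0,0, 0,0,0,0,0,0, 0,0,0,0,0,0, 0,0,0,0,0,0]' 1 35;  python3 -c "
from h import *
row([567.2,-4.5,62],0.18)"
```

```text
time_s: 16.83
eef_pos: [567.8, -4.5, 61.3]
ee_rot: [-0.54, 0.544, -0.452, 0.456]
force: [-0.6, -0.9, -1.2]
grip_width: 0.753
time_s: 17.33
eef_pos: [567.6, -4.6, 60.9]
ee_rot: [-0.54, 0.544, -0.453, 0.456]
force: [-0.6, -0.1, 4.5]
grip_width: 0.347
row [-0.02, -0.11, -0.04] [0.002, -0.004, 0.007] n>= 1.0 | now [567.6, -4.6, 60.9] jaw heading 0.176 j6 -0.38 w 0.35 t 17.33 F [-0.6, -0.1, 4.5]
```

```bash
python3 -m inch '[0,-0.7,0,0,0,0, 0,-2.5,0,0,0,0, 0,-5,0,0,0,0, 0,-8,0,0,0,0, 0,-10,0,0,0,0, 0,-10.5,0,0,0,0]';  python3 -c "
from h import *
row([518.5,-279.5,165],-0.045)"
```

```text
time_s: 17.83
eef_pos: [568.8, -4.1, 169.2]
ee_rot: [-0.541, 0.543, -0.451, 0.457]
force: [0.5, 0.0, -1.4]
grip_width: 0.346
row [26.23, 0.62, -9.77] [-0.004, 0.221, 0.008] n>= 7.0 | now [568.8, -4.1, 169.2] jaw heading 0.176 j6 -0.38 w 0.35 t 17.83 F [0.5, 0.0, -1.4]
```

```bash
python3 -m inch '[1.5,0,-0.5,0,0.02,0, 4.5,0,-1.7,0,0.05,0, 8,0,-3,0,0.08,0, 11.5,0,-4.3,0,0.11,0, 15,0,-5.6,0,0.14,0, 18.5,0,-6.9,0,0.17,0, 22,0,-8.2,0,0.2,0, 24.5,0,-9.1,0,0.22,0]'; python3 -m inch '[1.2,0,-0.4,0,0,0, 1.5,0,-0.5,0,0,0, 1.5,0,-0.5,0,0,0]'; python3 snap.py wrist w8; python3 -c "
from h import *
row([518.5,-279.5,165],-0.045)"
```

```text
time_s: 18.5
eef_pos: [519.5, -263.7, 166.1]
ee_rot: [-0.486, 0.49, -0.511, 0.513]
force: [-0.1, -0.8, -0.8]
grip_width: 0.348
time_s: 18.75
eef_pos: [514.8, -275.5, 166.7]
ee_rot: [-0.487, 0.491, -0.51, 0.512]
force: [0.2, 0.1, -0.3]
grip_width: 0.349
row [0.47, 0.2, 0.35] [0.002, 0.002, 0.006] n>= 1.0 | now [515.2, -274.7, 167.0] jaw heading -0.043 j6 -0.64 w 0.35 t 18.8 F [0.0, 0.6, -0.7]
```

View pics/w8.png

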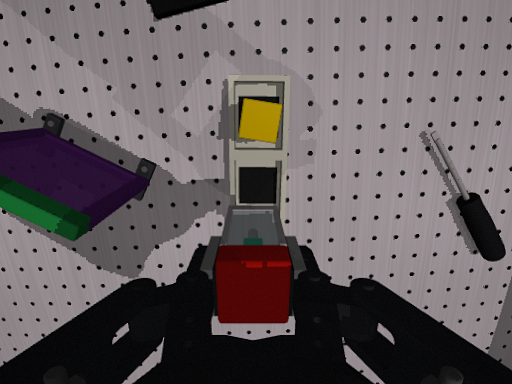

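```bash
python3 -c "
from snap import *
crop('w8',210,60,310,210,4,'k8')"
```

```text
(no output)
```

View pics/k8.png

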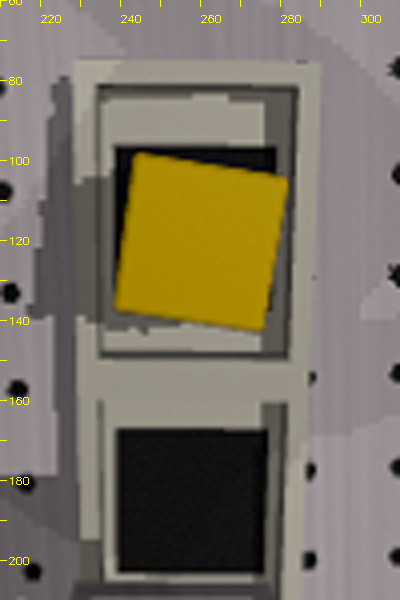

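```bash
python3 -c "
from snap import *
W=load('w8'); k=lambda a:np.array(a)/4+[210,60]
uv=k([[75,60],[321,62],[95,86],[299,88],[289,355],[98,352],[98,400],[289,400]])
L=np.array([[-28,107.5],[28,107.5],[-23,100],[23,100],[23,40],[-23,40],[-23,30],[23,30.]]);L=np.c_[L,np.full(8,24.)]
print(fit([(W,L,uv)],[518,-279,-.04]))
for z in (6,8): print(atz(k([[192,500]]),W,z),atz(k([[117,429],[267,429],[267,573],[117,571]]),W,z)[:,:2].tolist())
y=k([[135,153],[289,178],[262,330],[115,308]])
print(fit([(W,np.array([[-15,15,76],[15,15,76],[15,-15,76],[-15,-15,76.]]),y)],[521,-210,-.2]))
print(np.array(W['e']))
"
```

```text
(array([ 5.19464903e+02, -2.80969677e+02, -5.31964580e-02]), array([[-0.4, -1. ],
       [ 0.2, -1. ],
       [ 0.2,  1.2],
       [-0.1,  1.2],
       [ 0.1,  0.4],
       [ 0. ,  0.7],
       [ 0.1, -0.9],
       [-0.2, -0.5]]))
[[ 519.79207874 -281.35414961    6.        ]] [[501.1044000022803, -261.481264158611], [540.0048684085909, -263.20553394673857], [539.1399160028488, -302.4903346918222], [498.8587957009819, -300.143067325463]]
[[ 519.78436078 -280.83816827    8.        ]] [[501.2198572284777, -261.0962699923954], [539.8639228806417, -262.8091746854308], [539.0046715933724, -301.8350394454271], [498.9890542689411, -299.50324350761645]]
(array([ 5.23124667e+02, -2.12728614e+02, -1.96437192e-01]), array([[-0.3, -0.6],
       [ 0.5, -0.6],
       [ 0.5,  0.9],
       [-0.8,  0.5]]))
[ 514.77980767 -275.4692603   166.72087692]
```

```bash
python3 -c "
from h import *
row([519.5,-281,50],-0.05)"
```

```text
row [0.54, 11.7, 0.48] [0.002, 0.007, 0.006] n>= 3.0 | now [515.2, -274.7, 167.0] jaw heading -0.043 j6 -0.64 w 0.35 t 18.8 F [0.0, 0.6, -0.7]
```

```bash
python3 -m inch '[0.3,0.5,0.2,0,0,0, 0.6,3,0.45,0,0,0, 0.6,6,0.45,0,0,0, 0.6,9,0.45,0,0,0, 0.6,11,0.45,0,0,0, 0.6,11.6,0.45,0,0,0, 0.6,11.6,0.45,0,0,0]'; python3 -m inch '[0,0,0,0,0,0]'; python3 snap.py side d2; python3 -c "
from h import *
row([519.5,-281,38],-0.05)
from snap import *
crop('d2',270,210,410,330,5,'kd2')"
```

```text
time_s: 19.38
eef_pos: [519.1, -281.4, 50.1]
ee_rot: [-0.487, 0.491, -0.51, 0.511]
force: [-0.0, -0.2, -0.2]
grip_width: 0.345
time_s: 19.47
eef_pos: [520.0, -282.6, 52.5]
ee_rot: [-0.487, 0.491, -0.509, 0.513]
force: [0.2, -0.4, -0.3]
grip_width: 0.345
row [-0.2, 1.5, -0.08] [-0.001, 0.007, 0.009] n>= 1.0 | now [520.2, -282.9, 53.1] jaw heading -0.043 j6 -0.65 w 0.35 t 19.52 F [0.9, 0.4, -1.8]
```

View pics/kd2.png

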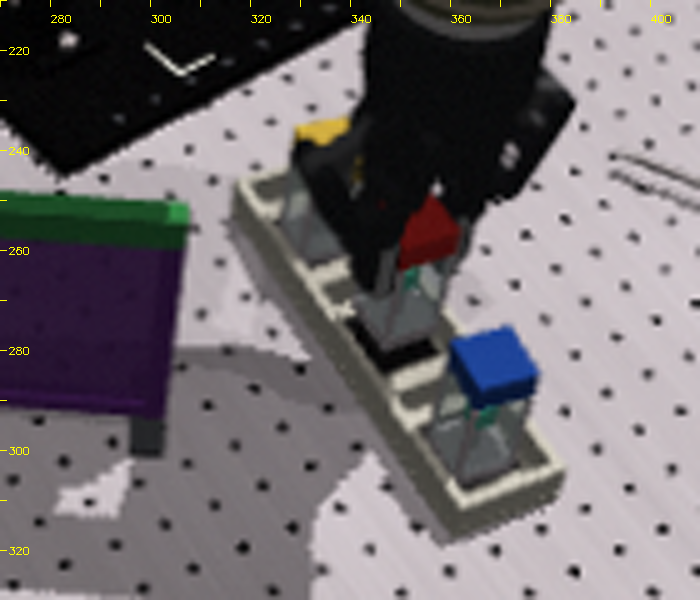

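```bash
python3 -m inch '[-0.1,0.5,0,0,0,0, -0.2,1,0,0,0,0, -0.2,1.3,0,0,0,0, -0.2,1.3,0,0,0,0]'; python3 -m inch '[0,0.1,0,0,0,0, 0,0.15,0,0,0,0, 0,0.15,0,0,0,0]'
```

```text
time_s: 19.85
eef_pos: [519.0, -280.6, 37.9]
ee_rot: [-0.487, 0.491, -0.51, 0.512]
force: [0.0, -0.3, -1.2]
grip_width: 0.344
time_s: 20.1
eef_pos: [519.3, -281.0, 37.0]
ee_rot: [-0.487, 0.491, -0.509, 0.512]
force: [-0.1, 0.3, -1.4]
grip_width: 0.345
```

```bash
python3 -m inch '[0,0.05,0,0,0,0, 0,0.1,0,0,0,0, 0,0.1,0,0,0,0]'; python3 -m inch '[0,0.05,0,0,0,0, 0,0.1,0,0,0,0, 0,0.1,0,0,0,0]'
```

```text
time_s: 20.35
eef_pos: [519.4, -281.0, 36.9]
ee_rot: [-0.487, 0.491, -0.509, 0.513]
force: [-3.3, 1.9, 5.9]
grip_width: 0.349
time_s: 20.6
eef_pos: [519.4, -281.0, 36.8]
ee_rot: [-0.487, 0.491, -0.509, 0.513]
force: [-5.7, 4.6, 16.0]
grip_width: 0.35
```

```bash
python3 -m inch '[0,-0.1,0,0,0,0, 0,-0.1,0,0,0,0, 0,-0.1,0,0,0,0, 0,-0.1,0,0,0,0]' -0.5; python3 -m inch '[0,-2,0,0,0,0, 0,-6,0,0,0,0, 0,-9,0,0,0,0, 0,-9,0,0,0,0]'; python3 -c "
from h import *
row([515.5,-352,150],-0.21)"
```

```text
time_s: 20.93
eef_pos: [519.3, -280.9, 35.8]
ee_rot: [-0.487, 0.491, -0.51, 0.512]
force: [-0.6, -0.4, 0.1]
grip_width: 0.751
time_s: 21.27
eef_pos: [521.6, -281.9, 132.2]
ee_rot: [-0.487, 0.49, -0.506, 0.516]
force: [0.4, -0.7, 1.7]
grip_width: 0.751
row [7.05, -1.69, -0.29] [-0.008, 0.166, 0.013] n>= 2.0 | now [521.6, -281.9, 132.2] jaw heading -0.044 j6 -0.64 w 0.75 t 21.27 F [0.4, -0.7, 1.7]
```

```bash
python3 -m inch '[2,-1,-0.1,0,0.05,0, 5,-2.5,-0.2,0,0.12,0, 7,-3,-0.3,0,0.166,0, 7,-3,-0.3,0,0.166,0, 7,-3,-0.3,0,0.166,0]' -1; python3 snap.py wrist w9; python3 -c "
from h import *
row([515.5,-352,150],-0.21)
from snap import *
crop('w9',190,60,320,260,3,'k9')"
```

```text
time_s: 21.68
eef_pos: [513.0, -350.4, 155.8]
ee_rot: [-0.443, 0.446, -0.549, 0.551]
force: [-0.9, 1.1, -0.1]
grip_width: 1.005
row [0.2, 0.55, 0.28] [0.001, 0.0, 0.006] n>= 1.0 | now [513.2, -349.4, 155.5] jaw heading -0.21 j6 -0.57 w 1.0 t 21.73 F [0.9, 0.7, 0.8]
```

View pics/w9.png

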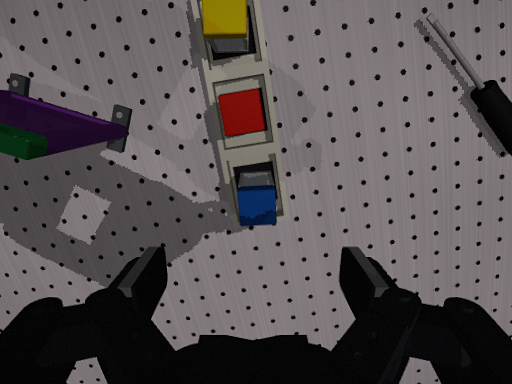

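View pics/k9.png

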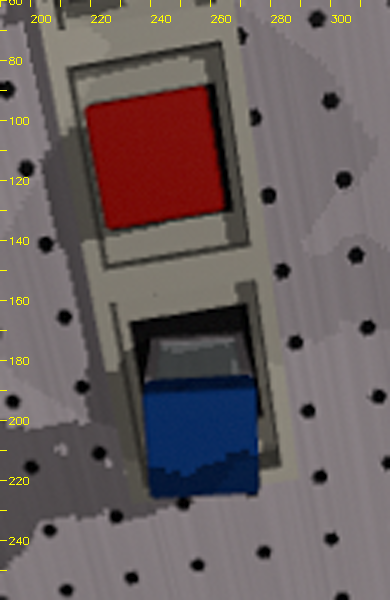

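```bash
python3 -c "
from snap import *
W=load('w9'); k=lambda a:np.array(a)/3+[190,60]
q=np.array([[-1,1],[1,1],[1,-1],[-1,-1.]])*15
def P(z): return np.c_[q,np.full(4,z)]
print(fit([(W,P(76),k([[144,392],[257,388],[260,494],[150,497]]))],[515,-352,-.2]))
print(fit([(W,P(76),k([[86,106],[210,86],[227,210],[105,228]]))],[519,-281,-.05]))
b,_=fit([(W,P(76),k([[144,392],[257,388],[260,494],[150,497]]))],[515,-352,-.2])
row([b[0],b[1],38],b[2])"
```

```text
(array([ 5.16190717e+02, -3.54768765e+02, -1.71961491e-01]), array([[-0.3, -0.2],
       [ 0.5, -0.3],
       [ 0.1,  0.2],
       [-0.3,  0.5]]))
(array([ 5.20344933e+02, -2.81199674e+02, -6.80728561e-02]), array([[-0.3, -0.7],
       [-0. , -0.4],
       [-0.1,  0.6],
       [ 0.4,  0.6]]))
row [0.39, 11.75, 0.42] [0.001, -0.038, 0.006] n>= 3.0 | now [513.2, -349.4, 155.5] jaw heading -0.21 j6 -0.57 w 1.0 t 21.73 F [0.9, 0.7, 0.8]
```

```bash
python3 -m inch '[0.3,2,0.3,0,-0.02,0, 0.4,5,0.4,0,-0.02,0, 0.4,8.5,0.4,0,-0.02,0, 0.4,10.7,0.4,0,-0.02,0, 0.4,11.5,0.4,0,-0.02,0, 0.4,11.5,0.4,0,-0.02,0]' -0.5; python3 -m inch '[0,0,0,0,0,0, 0,0,0,0,0,0]'; python3 -c "
from h import *
row([516.1,-354.5,39],-.19)"
```

```text
time_s: 22.23
eef_pos: [515.7, -353.8, 39.4]
ee_rot: [-0.449, 0.453, -0.545, 0.545]
force: [-0.8, 0.5, 0.7]
grip_width: 0.748
time_s: 22.4
eef_pos: [517.1, -355.8, 43.4]
ee_rot: [-0.449, 0.452, -0.542, 0.548]
force: [-0.3, -0.1, -0.5]
grip_width: 0.748
row [-0.11, 0.44, -0.13] [-0.002, 0.0, 0.009] n>= 1.0 | now [517.1, -355.8, 43.4] jaw heading -0.19 j6 -0.59 w 0.75 t 22.4 F [-0.3, -0.1, -0.5]
```

```bash
python3 -m inch '[-0.1,0.3,-0.1,0,0,0, -0.1,0.3,-0.1,0,0,0]'; python3 -m inch '[0,0,0,0,0,0, 0,0,0,0,0,0, 0,0,0,0,0,0, 0,0,0,0,0,0, 0,0,0,0,0,0, 0,0,0,0,0,0]' 1 35; python3 -c "
from h import *
row([516.1,-354.5,39],-.19)"; python3 -m inch '[0,-0.7,0,0,0,0, 0,-2.5,0,0,0,0, 0,-5,0,0,0,0, 0,-8,0,0,0,0, 0,-11.2,0,0,0,0, 0,-12,0,0,0,0]'; python3 -c "
from h import *
row([568.3,-5.5,165],0.187)"
```

```text
time_s: 22.57
eef_pos: [515.7, -354.2, 39.2]
ee_rot: [-0.448, 0.452, -0.543, 0.547]
force: [-0.4, -0.5, -0.5]
grip_width: 0.749
time_s: 23.07
eef_pos: [515.7, -354.5, 39.0]
ee_rot: [-0.448, 0.452, -0.543, 0.547]
force: [-0.1, -0.7, 4.3]
grip_width: 0.349
row [-0.0, -0.0, 0.04] [-0.001, -0.0, 0.008] n>= 1.0 | now [515.7, -354.5, 39.0] jaw heading -0.19 j6 -0.59 w 0.35 t 23.07 F [-0.1, -0.7, 4.3]
time_s: 23.57
eef_pos: [516.9, -354.4, 163.9]
ee_rot: [-0.449, 0.452, -0.541, 0.549]
force: [-0.1, -1.0, -0.3]
grip_width: 0.349
row [-35.23, -0.51, -1.54] [-0.004, -0.377, 0.012] n>= 9.0 | now [516.9, -354.4, 163.9] jaw heading -0.19 j6 -0.59 w 0.35 t 23.57 F [-0.1, -1.0, -0.3]
```

```bash
python3 -m inch '[-1.5,0,0,0,-0.02,0, -4.5,0,-0.1,0,-0.05,0, -8.5,0,-0.3,0,-0.1,0, -12.5,0,-0.5,0,-0.15,0, -16.5,0,-0.7,0,-0.2,0, -20.5,0,-0.9,0,-0.25,0, -24.5,0,-1.1,0,-0.3,0, -28.5,0,-1.3,0,-0.34,0]';  python3 -c "
from h import *
row([568.3,-5.5,165],0.187)"
```

```text
time_s: 24.23
eef_pos: [555.7, -68.1, 154.9]
ee_rot: [-0.534, 0.539, -0.46, 0.46]
force: [0.8, 0.2, -1.3]
grip_width: 0.349
row [-5.99, -1.05, 2.2] [0.005, -0.034, 0.005] n>= 2.0 | now [555.7, -68.1, 154.9] jaw heading 0.153 j6 -0.48 w 0.35 t 24.23 F [0.8, 0.2, -1.3]
```

```bash
python3 -m inch '[-3.5,-0.2,1.2,0,-0.034,0, -5.5,-0.3,2,0,-0.034,0, -6,-0.3,2.1,0,-0.034,0, -6,-0.3,2.1,0,-0.034,0]'; python3 -m inch '[0,0,0,0,0,0, 0,0,0,0,0,0]'; python3 snap.py wrist w10; python3 -c "
from h import *
row([568.3,-5.5,80],0.187)"
```

```text
time_s: 24.57
eef_pos: [567.8, -6.7, 157.7]
ee_rot: [-0.542, 0.547, -0.451, 0.452]
force: [0.1, -0.4, -2.0]
grip_width: 0.35
time_s: 24.73
eef_pos: [568.1, -9.7, 158.4]
ee_rot: [-0.541, 0.546, -0.451, 0.453]
force: [-0.7, 0.3, -1.7]
grip_width: 0.35
row [-0.47, 7.86, 0.11] [0.003, -0.005, 0.006] n>= 2.0 | now [568.3, -9.8, 158.6] jaw heading 0.182 j6 -0.4 w 0.35 t 24.78 F [0.2, 0.9, -0.6]
```

View pics/w10.png

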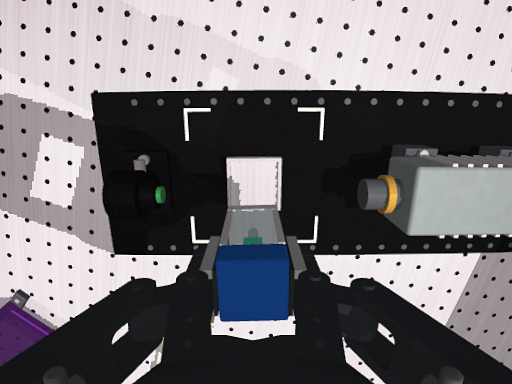

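```bash
python3 -m inch '[-0.3,1.5,0.1,0,0,0, -0.45,4,0.1,0,0,0, -0.45,6.5,0.1,0,0,0, -0.45,7.6,0.1,0,0,0, -0.45,7.8,0.1,0,0,0, -0.45,7.8,0.1,0,0,0]'; python3 -m inch '[0,0,0,0,0,0, 0,0,0,0,0,0]'; python3 snap.py wrist w11; python3 -c "
from h import *
row([568,-5.4,65],0.187)"
```

```text
time_s: 25.28
eef_pos: [568.7, -5.2, 81.1]
ee_rot: [-0.541, 0.546, -0.451, 0.453]
force: [0.5, -1.0, -2.7]
grip_width: 0.35
time_s: 25.45
eef_pos: [569.4, -4.9, 82.5]
ee_rot: [-0.542, 0.546, -0.45, 0.454]
force: [1.2, 0.3, -0.9]
grip_width: 0.346
row [0.02, 1.73, -0.14] [0.0, -0.003, 0.007] n>= 1.0 | now [569.3, -4.8, 82.3] jaw heading 0.184 j6 -0.39 w 0.35 t 25.5 F [0.9, 0.4, -1.5]
```

View pics/w11.png

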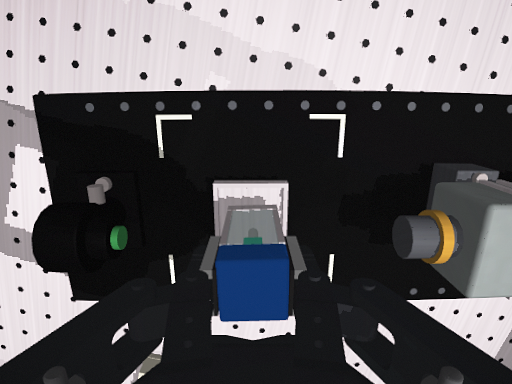

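```bash
python3 -m inch '[0,0.5,-0.1,0,0,0, 0,1,-0.1,0,0,0, 0,1.4,-0.1,0,0,0, 0,1.5,-0.1,0,0,0]'; python3 -m inch '[0,0.1,0,0,0,0, 0,0.2,0,0,0,0, 0,0.2,0,0,0,0]'; python3 -m inch '[0,0.05,0,0,0,0, 0,0.1,0,0,0,0, 0,0.1,0,0,0,0]'
```

```text
time_s: 25.83
eef_pos: [567.2, -4.8, 65.1]
ee_rot: [-0.541, 0.546, -0.451, 0.453]
force: [-0.7, -0.5, -1.6]
grip_width: 0.347
time_s: 26.08
eef_pos: [567.6, -4.8, 63.9]
ee_rot: [-0.542, 0.546, -0.451, 0.453]
force: [-0.2, -0.3, -1.7]
grip_width: 0.353
time_s: 26.33
eef_pos: [567.6, -4.9, 63.0]
ee_rot: [-0.542, 0.546, -0.451, 0.453]
force: [-1.0, 0.6, -2.6]
grip_width: 0.348
```

```bash
python3 -m inch '[0,0.05,0,0,0,0, 0,0.1,0,0,0,0, 0,0.1,0,0,0,0]';python3 -m inch '[0,0.05,0,0,0,0, 0,0.1,0,0,0,0, 0,0.1,0,0,0,0]'
```

```text
time_s: 26.58
eef_pos: [567.7, -4.9, 62.9]
ee_rot: [-0.542, 0.546, -0.451, 0.453]
force: [-3.1, -0.5, 7.0]
grip_width: 0.349
time_s: 26.83
eef_pos: [567.7, -4.9, 62.9]
ee_rot: [-0.542, 0.546, -0.45, 0.453]
force: [-7.9, 1.2, 16.5]
grip_width: 0.35
```

Contact on the stage, so I'll release, retreat and check.

```bash
python3 -m inch '[0,-0.1,0,0,0,0, 0,-0.1,0,0,0,0, 0,-0.1,0,0,0,0, 0,-0.1,0,0,0,0]' -0.5; python3 -m inch '[0,-2,0,0,0,0, 0,-6,0,0,0,0, 0,-10,0,0,0,0, 0,-13,0,0,0,0, 0,-13,0,0,0,0]';  python3 snap.py wrist w12; python3 snap.py side d12; python3 -c "
from snap import *
crop('w12',180,100,330,250,4,'k12')
row([473.3,250,220],0.187+np.pi/2)"
```

```text
time_s: 27.17
eef_pos: [567.6, -4.9, 61.9]
ee_rot: [-0.542, 0.546, -0.451, 0.453]
force: [-0.3, 0.0, -0.6]
grip_width: 0.75
time_s: 27.58
eef_pos: [570.2, -4.4, 198.5]
ee_rot: [-0.543, 0.544, -0.447, 0.457]
force: [0.5, -0.7, 0.9]
grip_width: 0.755
row [-26.69, -2.94, -4.67] [-0.005, 1.568, 0.007] n>= 13.0 | now [568.0, -4.0, 192.5] jaw heading 0.184 j6 -0.39 w 0.75 t 27.68 F [-0.0, 0.5, -0.8]
```

View pics/k12.png

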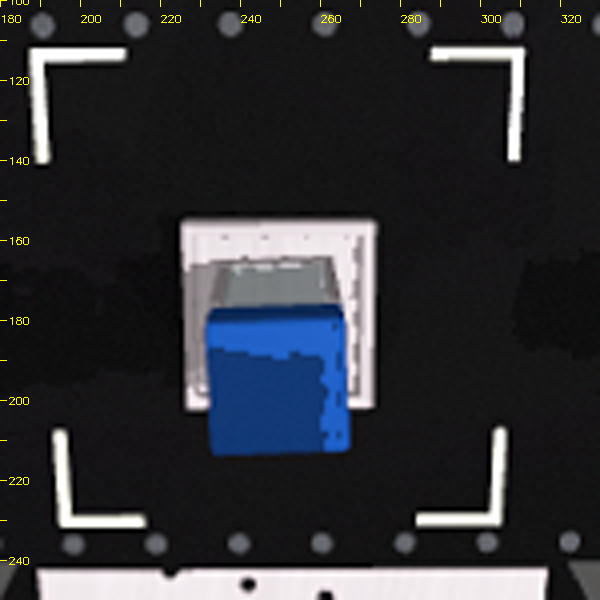

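View pics/d12.png

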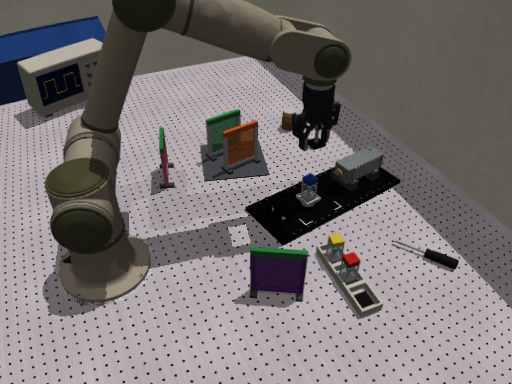

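```bash
python3 -c "
from snap import *
W=load('w12'); k=lambda a:np.array(a)/4+[180,100]
q=np.array([[-1,1],[1,1],[1,-1],[-1,-1.]])
def P(h,z): return np.c_[q*h,np.full(4,z)]
print(fit([(W,P(25,34),k([[182,220],[376,222],[374,408],[187,410]]))],[567,-4,.19]));print(fit([(W,P(15,100),k([[207,324],[346,318],[350,450],[211,455]]))],[567,-4,.19]))
tp=atz(k([[30,48],[525,48],[503,526],[60,527]]),W,12);print(tp,tp.mean(0))
print((tp[1]-tp[0]),(tp[2]-tp[3]))
"
```

```text
(array([ 5.68632189e+02, -5.79775880e+00,  1.85388768e-01]), array([[ 0.3,  0.9],
       [-0.1,  0.3],
       [-0.5, -0.5],
       [ 0.3, -0.8]]))
(array([ 5.68404387e+02, -5.35655526e+00,  2.15820213e-01]), array([[-0.7, -0.6],
       [ 0.4, -0.3],
       [ 0.1,  0.5],
       [ 0.1,  0.4]]))
[[490.36363747  49.82131993  12.        ]
 [620.96647008  73.9851796   12.        ]
 [647.48264353 -62.59725067  12.        ]
 [516.07330044 -86.90128386  12.        ]] [568.72151288  -6.42300875  12.        ]
[1.30602833e+02 2.41638597e+01 5.68434189e-14] [131.40934309  24.30403319   0.        ]
```

```bash
python3 -m inch '[-3,-2.8,-0.5,0,-0.12,0, -26.7,-2.9,-4.7,0,-1.57,0, -26.7,-2.9,-4.7,0,-1.57,0, -26.7,-2.9,-4.7,0,-1.57,0, -26.7,-2.9,-4.7,0,-1.57,0, -26.7,-2.9,-4.7,0,-1.57,0, -26.7,-2.9,-4.7,0,-1.57,0, -26.7,-2.9,-4.7,0,-1.57,0]' -1;  python3 -c "
from h import *
row([473.3,250,190],1.761)"
```

```text
time_s: 28.35
eef_pos: [469.9, 254.5, 217.6]
ee_rot: [-0.692, 0.697, -0.135, 0.132]
force: [0.1, -0.5, -0.9]
grip_width: 1.001
row [0.49, 2.76, -0.27] [0.007, -0.571, -0.004] n>= 5.0 | now [469.9, 254.5, 217.6] jaw heading 1.19 j6 -0.91 w 1.0 t 28.35 F [0.1, -0.5, -0.9]
```

```bash
python3 -m inch '[0.2,1,-0.1,0,-0.57,0, 0.5,2.5,-0.2,0,-0.57,0, 0.5,2.5,-0.2,0,-0.57,0, 0.5,2.5,-0.2,0,-0.57,0, 0.5,2.5,-0.2,0,-0.57,0, 0.5,2.5,-0.2,0,-0.57,0]';  python3 snap.py wrist w13; python3 -c "
from h import *
row([473.3,250,116],1.761)"
```

```text
time_s: 28.85
eef_pos: [476.0, 246.0, 192.5]
ee_rot: [-0.702, 0.707, 0.062, -0.066]
force: [0.6, 0.1, -0.4]
grip_width: 1.0
row [-0.17, 7.68, 0.49] [0.007, -0.014, -0.005] n>= 2.0 | now [476.1, 246.0, 192.8] jaw heading 1.747 j6 -1.48 w 1.0 t 28.9 F [-0.2, -0.3, 0.1]
```

View pics/w13.png

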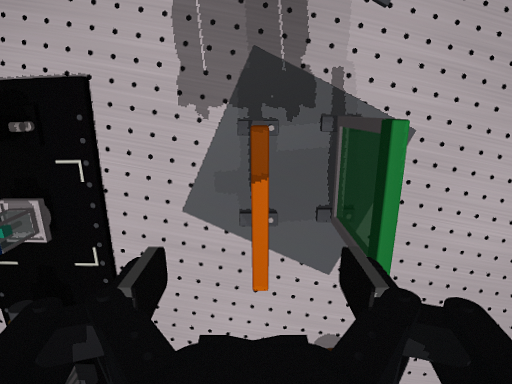

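```bash
python3 -m inch '[-0.1,1,0.4,0.007,-0.014,-0.005, -0.15,4,0.45,0.007,-0.014,-0.005, -0.2,7.5,0.45,0.007,-0.014,-0.005, -0.2,7.6,0.45,0.007,-0.014,-0.005, -0.2,7.6,0.45,0.007,-0.014,-0.005]'; python3 -m inch '[0,0,0,0,0,0, 0,0,0,0,0,0]';  python3 -c "
from h import *
row([473.3,250,116.4],1.761)"
```

```text
time_s: 29.32
eef_pos: [472.9, 249.5, 117.3]
ee_rot: [-0.704, 0.704, 0.067, -0.068]
force: [0.3, -0.2, 0.6]
grip_width: 0.999
time_s: 29.48
eef_pos: [474.8, 250.0, 120.2]
ee_rot: [0.704, -0.703, -0.069, 0.066]
force: [0.4, 0.2, -0.1]
grip_width: 1.004
row [-0.15, 0.38, 0.03] [-0.001, 0.001, 0.005] n>= 1.0 | now [474.8, 250.0, 120.2] jaw heading 1.762 j6 -1.5 w 1.0 t 29.48 F [0.4, 0.2, -0.1]
```

```bash
python3 -m inch '[-0.1,0.35,0,0,0,0, -0.1,0.35,0,0,0,0]';  python3 -m inch '[0,0,0,0,0,0, 0,0,0,0,0,0, 0,0,0,0,0,0, 0,0,0,0,0,0, 0,0,0,0,0,0, 0,0,0,0,0,0, 0,0,0,0,0,0, 0,0,0,0,0,0]' 1 50; python3 -c "
from h import *
row([473.3,250,116.4],1.761)"; python3 -m inch '[0,-2,0,0,0,0, 0,-5,0,0,0,0, 0,-9,0,0,0,0, 0,-12,0,0,0,0, 0,-12,0,0,0,0]'; python3 -c "
from h import *
row([575.9,-46.2,235],1.761)"
```

```text
time_s: 29.65
eef_pos: [472.9, 249.6, 115.4]
ee_rot: [0.704, -0.704, -0.069, 0.067]
force: [-0.1, -0.0, 0.2]
grip_width: 1.001
time_s: 30.32
eef_pos: [472.9, 249.6, 115.0]
ee_rot: [0.704, -0.704, -0.069, 0.067]
force: [-0.4, 0.4, 1.2]
grip_width: 0.135
row [0.05, -0.14, 0.03] [-0.001, 0.002, 0.003] n>= 1.0 | now [472.9, 249.6, 115.0] jaw heading 1.763 j6 -1.5 w 0.13 t 30.32 F [-0.4, 0.4, 1.2]
time_s: 30.73
eef_pos: [474.4, 250.0, 240.8]
ee_rot: [0.705, -0.703, -0.072, 0.064]
force: [0.7, 0.9, -1.7]
grip_width: 0.133
row [4.3, 0.6, -31.02] [-0.001, 0.002, 0.012] n>= 8.0 | now [474.4, 250.0, 240.8] jaw heading 1.763 j6 -1.5 w 0.13 t 30.73 F [0.7, 0.9, -1.7]
```

```bash
python3 -m inch '[0.3,0,-2,0,0,0, 0.8,0,-5.6,0,0,0, 1.4,0,-9.6,0,0,0, 2,0,-13.6,0,0,0, 2.5,0,-17.6,0,0,0, 3,0,-21.6,0,0,0, 3.6,0,-25.6,0,0,0, 4.1,0,-29.3,0,0,0]'; python3 -m inch '[0.2,0.5,-1.4,0,0,0, 0.2,0.5,-1.7,0,0,0, 0.2,0.5,-1.7,0,0,0, 0.2,0.5,-1.7,0,0,0]'; python3 snap.py wrist w14; python3 -c "
from h import *
row([575.6,-46.5,140],1.761)"
```

```text
time_s: 31.4
eef_pos: [568.7, -32.6, 233.6]
ee_rot: [0.704, -0.703, -0.068, 0.067]
force: [0.6, -0.1, -2.3]
grip_width: 0.13
time_s: 31.73
eef_pos: [573.5, -45.5, 229.4]
ee_rot: [0.704, -0.703, -0.069, 0.068]
force: [-0.2, -0.1, -3.1]
grip_width: 0.128
row [0.15, 8.97, -0.18] [-0.001, 0.003, 0.002] n>= 3.0 | now [573.6, -45.2, 229.7] jaw heading 1.764 j6 -2.05 w 0.13 t 31.78 F [0.2, 0.1, -2.7]
```

View pics/w14.png

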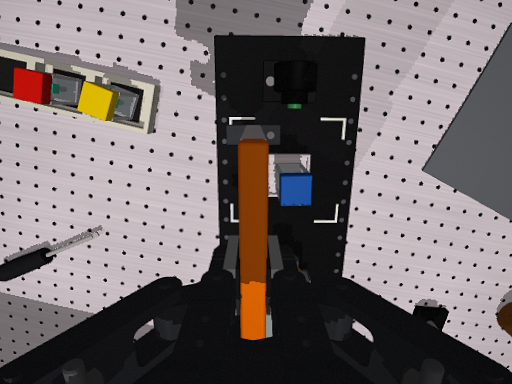

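```bash
python3 -m inch '[0.1,1.5,-0.1,0,0,0, 0.15,4.5,-0.2,0,0,0, 0.15,7.3,-0.2,0,0,0, 0.15,8.7,-0.2,0,0,0, 0.15,9,-0.2,0,0,0, 0.15,9,-0.2,0,0,0]'; python3 -m inch '[0,0,0,0,0,0, 0,0,0,0,0,0]'; python3 snap.py wrist w15; python3 snap.py scene s15; python3 -c "
from h import *
row([575.6,-46.5,125],1.761)
from snap import *
crop('w15',180,60,380,310,3,'k15'); crop('s15',140,170,290,290,5,'ks15')"
```

```text
time_s: 32.28
eef_pos: [575.7, -47.1, 139.7]
ee_rot: [0.704, -0.703, -0.069, 0.068]
force: [0.3, -0.6, -2.0]
grip_width: 0.131
time_s: 32.45
eef_pos: [576.7, -48.0, 141.5]
ee_rot: [-0.704, 0.704, 0.07, -0.066]
force: [0.5, -0.7, -3.8]
grip_width: 0.129
row [-0.06, 1.61, 0.18] [0.001, 0.002, 0.004] n>= 1.0 | now [576.4, -48.2, 141.1] jaw heading 1.763 j6 -2.05 w 0.13 t 32.55 F [0.5, -0.3, -2.4]
```

View pics/w15.png

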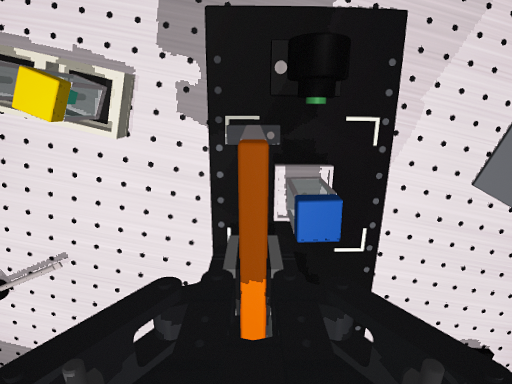

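View pics/ks15.png

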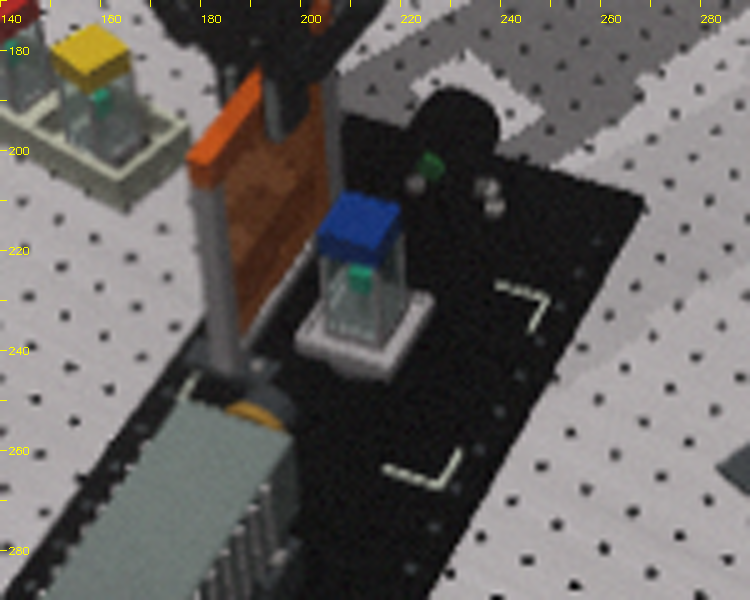

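```bash
python3 -m inch '[-0.05,0.5,0.15,0,0,0, -0.05,1,0.15,0,0,0, -0.05,1.5,0.15,0,0,0, -0.05,1.6,0.15,0,0,0]'; python3 -m inch '[0,0.1,0,0,0,0, 0,0.15,0,0,0,0, 0,0.15,0,0,0,0]'
```

```text
time_s: 32.88
eef_pos: [574.9, -46.8, 123.1]
ee_rot: [0.704, -0.703, -0.068, 0.067]
force: [-1.3, 0.0, 0.7]
grip_width: 0.131
time_s: 33.13
eef_pos: [575.1, -46.8, 123.1]
ee_rot: [0.704, -0.704, -0.069, 0.067]
force: [-4.2, 1.6, 6.5]
grip_width: 0.129
```

```bash
python3 -m inch '[0,-0.1,0,0,0,0, 0,-0.1,0,0,0,0, 0,-0.1,0,0,0,0, 0,-0.1,0,0,0,0]' -1; python3 -m inch '[0,-3,0,0,0,0, 0,-6,0,0,0,0, 0,-8,0,0,0,0, 0,-8,0,0,0,0]'; python3 snap.py wrist w16;python3 -c "
from h import *
row([454,337.6,215],1.761)"
```

```text
time_s: 33.47
eef_pos: [575.4, -46.9, 123.4]
ee_rot: [0.704, -0.704, -0.069, 0.067]
force: [-0.9, 0.1, -0.5]
grip_width: 0.696
time_s: 33.8
eef_pos: [576.7, -47.4, 207.9]
ee_rot: [-0.703, 0.705, 0.071, -0.064]
force: [0.2, -0.7, 1.0]
grip_width: 1.003
row [-4.62, -1.06, 40.09] [0.001, 0.002, 0.006] n>= 10.0 | now [575.9, -47.2, 205.3] jaw heading 1.763 j6 -2.05 w 1.0 t 33.85 F [-0.3, 0.1, -1.2]
```

View pics/w16.png

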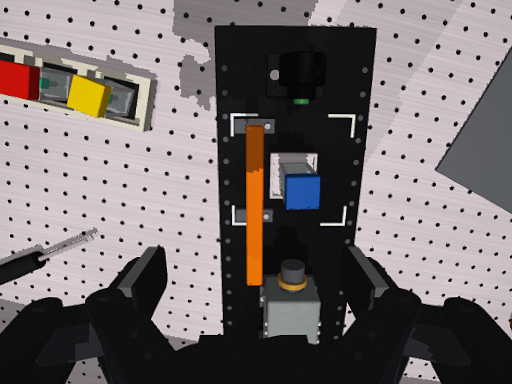

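```bash
python3 -m inch '[-0.5,-0.5,4,0,0,0, -1,-0.5,8.1,0,0,0, -1.4,-0.5,12.2,0,0,0, -1.9,-0.5,16.3,0,0,0, -2.4,-0.5,20.4,0,0,0, -2.9,-0.5,24.5,0,0,0, -3.3,-0.5,28.6,0,0,0, -3.8,-0.5,32.7,0,0,0]'; python3 -m inch '[-0.4,0.5,4,0,0,0, -0.8,1,7.4,0,0,0, -0.8,1,7.4,0,0,0, -0.8,1,7.4,0,0,0]';python3 snap.py wrist w17;python3 -c "
from h import *
row([454,337.6,114.8],1.761)"
```

```text
time_s: 34.52
eef_pos: [474.1, 268.5, 207.2]
ee_rot: [0.704, -0.704, -0.068, 0.067]
force: [0.7, 0.3, -0.1]
grip_width: 1.002
time_s: 34.85
eef_pos: [452.2, 339.0, 196.7]
ee_rot: [-0.704, 0.704, 0.069, -0.069]
force: [0.3, -0.4, 0.8]
grip_width: 1.002
row [0.09, 8.24, -0.05] [0.0, 0.003, 0.001] n>= 2.0 | now [452.9, 337.9, 197.2] jaw heading 1.764 j6 -1.33 w 1.0 t 34.9 F [-0.1, 0.4, 0.8]
```

View pics/w17.png

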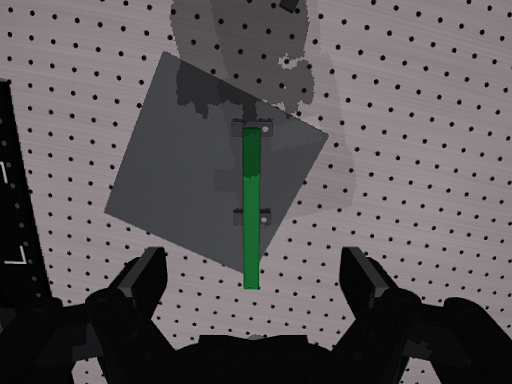

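```bash
python3 -m inch '[0,3.4,0,0,0,0, 0.1,7,0,0,0,0, 0.1,8.1,0,0,0,0, 0.1,8.1,0,0,0,0, 0.1,8.1,0,0,0,0, 0.1,8.1,0,0,0,0]';  python3 -m inch '[0,0,0,0,0,0, 0,0,0,0,0,0, 0,0,0,0,0,0, 0,0,0,0,0,0, 0,0,0,0,0,0, 0,0,0,0,0,0, 0,0,0,0,0,0, 0,0,0,0,0,0]' 1 50; python3 -c "
from h import *
row([454,337.6,114.8],1.761)"; python3 -m inch '[0,-2,0,0,0,0, 0,-5,0,0,0,0, 0,-8,0,0,0,0, 0,-9,0,0,0,0, 0,-9,0,0,0,0]'; python3 -c "
from h import *
row([560.6,35.3,205],1.761)"
```

```text
time_s: 35.4
eef_pos: [455.7, 338.2, 119.4]
ee_rot: [0.704, -0.703, -0.069, 0.066]
force: [-0.3, 0.6, -0.2]
grip_width: 1.002
time_s: 36.07
eef_pos: [454.7, 338.3, 117.6]
ee_rot: [0.704, -0.704, -0.069, 0.067]
force: [-0.1, -0.4, 1.8]
grip_width: 0.127
row [-0.08, 0.28, -0.05] [-0.0, 0.002, 0.003] n>= 1.0 | now [454.7, 338.3, 117.6] jaw heading 1.763 j6 -1.33 w 0.13 t 36.07 F [-0.1, -0.4, 1.8]
time_s: 36.48
eef_pos: [455.1, 338.5, 209.3]
ee_rot: [0.705, -0.703, -0.07, 0.066]
force: [0.4, -0.4, -3.3]
grip_width: 0.131
row [4.57, 0.41, -31.78] [-0.001, 0.002, 0.006] n>= 8.0 | now [455.1, 338.5, 209.3] jaw heading 1.763 j6 -1.33 w 0.13 t 36.48 F [0.4, -0.4, -3.3]
```

```bash
python3 -m inch '[0.3,0,-2,0,0,0, 0.9,0,-5.6,0,0,0, 1.5,0,-9.6,0,0,0, 2.1,0,-13.6,0,0,0, 2.7,0,-17.6,0,0,0, 3.3,0,-21.6,0,0,0, 3.9,0,-25.6,0,0,0, 4.4,0,-29.6,0,0,0]'; python3 -m inch '[0.2,0.4,-1.7,0,0,0, 0.2,0.4,-2,0,0,0, 0.2,0.4,-2,0,0,0, 0.2,0.4,-2,0,0,0]'; python3 -c "
from h import *
row([561.4,35.7,142],1.761)"
```

```text
time_s: 37.15
eef_pos: [553.6, 54.0, 204.9]
ee_rot: [0.704, -0.703, -0.067, 0.068]
force: [0.4, 1.2, -1.8]
grip_width: 0.127
time_s: 37.48
eef_pos: [559.2, 37.6, 202.1]
ee_rot: [0.704, -0.703, -0.068, 0.068]
force: [0.8, 0.9, -3.5]
grip_width: 0.129
row [0.18, 6.01, -0.24] [-0.002, 0.002, 0.0] n>= 2.0 | now [559.2, 37.6, 202.1] jaw heading 1.763 j6 -1.91 w 0.13 t 37.48 F [0.8, 0.9, -3.5]
```

```bash
python3 -m inch '[0.1,1.5,-0.1,0,0,0, 0.15,4,-0.15,0,0,0, 0.15,5.7,-0.15,0,0,0, 0.15,6,-0.15,0,0,0, 0.15,6,-0.15,0,0,0]'; python3 -m inch '[0,0,0,0,0,0, 0,0,0,0,0,0]'; python3 snap.py wrist w18; python3 -c "
from h import *
row([561.4,35.7,127],1.761)"
```

```text
time_s: 37.9
eef_pos: [561.0, 36.9, 142.6]
ee_rot: [0.704, -0.703, -0.068, 0.068]
force: [-0.3, -0.3, -1.5]
grip_width: 0.133
time_s: 38.07
eef_pos: [562.3, 36.0, 144.8]
ee_rot: [0.704, -0.704, -0.07, 0.066]
force: [-0.3, 0.1, -2.3]
grip_width: 0.129
row [-0.09, 1.77, 0.0] [0.0, 0.002, 0.005] n>= 1.0 | now [562.2, 35.9, 144.7] jaw heading 1.763 j6 -1.91 w 0.13 t 38.12 F [0.6, -0.1, -2.8]
```

View pics/w18.png

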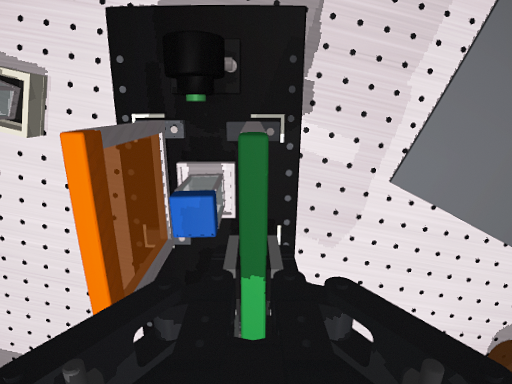

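```bash
python3 -m inch '[-0.05,0.5,0,0,0,0, -0.05,1,0,0,0,0, -0.05,1.6,0,0,0,0, -0.05,1.7,0,0,0,0]'; python3 -m inch '[0,0.1,0,0,0,0, 0,0.15,0,0,0,0, 0,0.15,0,0,0,0]'
```

```text
time_s: 38.45
eef_pos: [561.0, 35.5, 125.7]
ee_rot: [0.704, -0.704, -0.068, 0.067]
force: [-1.2, 1.4, 1.0]
grip_width: 0.128
time_s: 38.7
eef_pos: [561.1, 35.5, 125.7]
ee_rot: [0.704, -0.704, -0.069, 0.067]
force: [-4.1, 0.1, 6.4]
grip_width: 0.131
```

Contact, so I'll release, retreat upward and check both screens against the start.

```bash
python3 -m inch '[0,-0.1,0,0,0,0, 0,-0.1,0,0,0,0, 0,-0.1,0,0,0,0, 0,-0.1,0,0,0,0]' -1; python3 -m inch '[0,-3,0,0,0,0, 0,-6.5,0,0,0,0, 0,-10,0,0,0,0, 0,-13,0,0,0,0, 0,-13,0,0,0,0]';python3 -c "
from h import *
row([480,-90,350],1.737)"
```

```text
time_s: 39.03
eef_pos: [561.4, 35.5, 125.9]
ee_rot: [0.704, -0.704, -0.069, 0.067]
force: [-0.0, 0.3, 0.0]
grip_width: 0.693
time_s: 39.45
eef_pos: [562.8, 35.2, 262.3]
ee_rot: [-0.703, 0.705, 0.072, -0.063]
force: [-0.4, 0.1, 0.7]
grip_width: 1.003
row [-10.41, -8.87, -10.73] [0.003, 0.026, 0.013] n>= 5.0 | now [562.8, 35.2, 262.3] jaw heading 1.763 j6 -1.91 w 1.0 t 39.45 F [-0.4, 0.1, 0.7]
```

Going back to the first viewing pose, to compare like with like.

```bash
python3 -m inch '[-10.4,-8.9,-10.7,0,0.026,0.01, -10.4,-8.9,-10.7,0,0.026,0.01, -10.4,-8.9,-10.7,0,0.026,0.01, -10.4,-8.9,-10.7,0,0.026,0.01, -10.4,-8.9,-10.7,0,0.026,0.01, -10.4,-8.9,-10.7,0,0.026,0.01, -10.4,-8.9,-10.7,0,0.026,0.01]';python3 snap.py wrist w19; python3 snap.py scene s19; python3 snap.py side d19; python3 -c "
from snap import *
row([480,-90,350],1.737)
crop('w19',230,110,360,310,4,'k19')
c=cv2.imread('pics/k19.png'); cv2.imwrite('pics/k19.png',c[:600]); cv2.imwrite('pics/k19b.png',c[400:])
crop('s19',100,140,280,290,4,'ks19')"
```

```text
time_s: 40.03
eef_pos: [479.2, -89.4, 343.8]
ee_rot: [0.705, -0.705, -0.056, 0.061]
force: [-0.3, -0.8, -1.1]
grip_width: 0.998
row [0.03, -0.66, -0.15] [-0.002, 0.001, -0.009] n>= 1.0 | now [479.4, -88.6, 343.4] jaw heading 1.738 j6 -2.16 w 1.0 t 40.18 F [0.1, -0.1, 0.2]
```

View pics/k19.png

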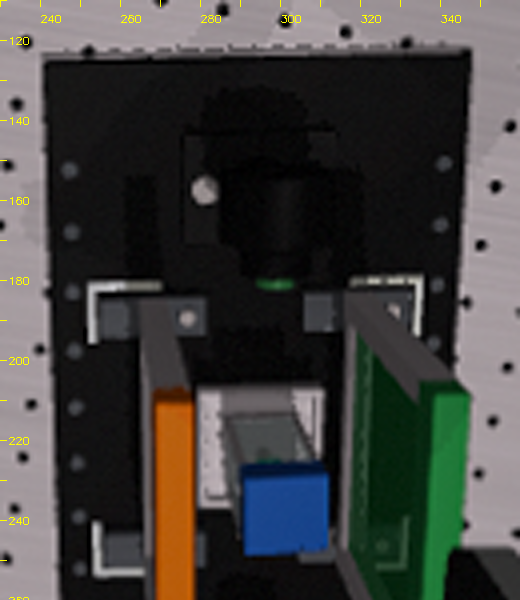

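View pics/k19b.png

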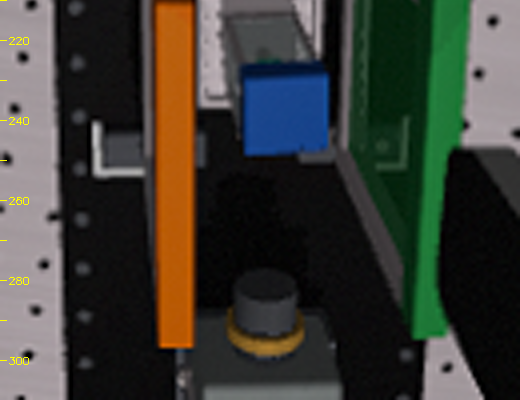

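View pics/ks19.png

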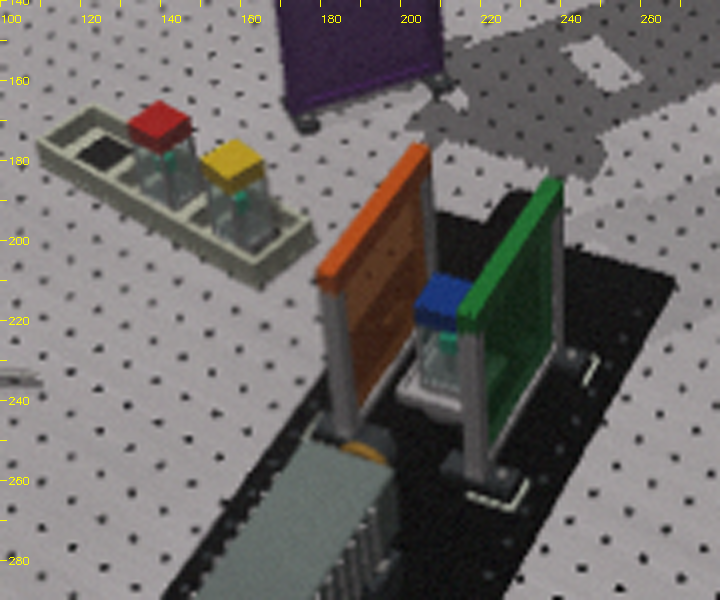

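View pics/d19.png

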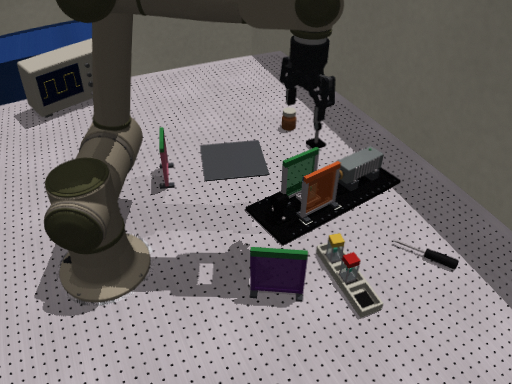

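The scene view matches the start to within about 1 px (about 2 mm): orange rail ends at (180,208) and (206,177), green rail ends at (216,218) and (240,186). Blue is on the stage, red is in the middle pocket and yellow has not moved. I'll let the arm settle and hand the job in.

```bash
python3 -m inch '[0,0,0,0,0,0, 0,0,0,0,0,0, 0,0,0,0,0,0, 0,0,0,0,0,0, 0,0,0,0,0,0, 0,0,0,0,0,0]'; python3 -c "
from rig import ctrl
print(ctrl.finish_job())"
```

```text
time_s: 40.68
eef_pos: [479.1, -89.5, 344.6]
ee_rot: [-0.705, 0.705, 0.056, -0.061]
force: [-0.6, -0.7, -0.2]
grip_width: 1.003
the job is handed in; nothing more can be done
None
```

The cell exchange is done and handed in at about 41 s of the 134 s allowed; the hand-in reports no verdict. I stood the green and then the orange screen on the mat, and moved the red-capped cell into the middle rack pocket. I then set the blue-capped cell on the stage and put the orange and green screens back.

Last checks:
- **Blue cell:** it stands upright less than 1 mm from the middle of the stage and about 0.03 rad off square to the beam.
- **Red cell:** it stands upright within about 1 mm of the middle pocket's centre.
- **Screens:** in the last scene picture, compared by eye with the start, both stand where they were to within about 1 pixel (about 2 mm). The feet sit inside the white tape.
- **Yellow cell:** it looks unmoved in the same comparison. I did not compute final screen or yellow-cell poses numerically.
- **Robot:** it was clear of everything and at rest, with force readings at noise level.

**What went wrong:** while turning for the red cell I once turned the wrong way. The last joint came to about -2.88, its range limit, before I turned it back. The arm seemed to stop there, but I could not confirm whether that counts as passing the limit. The position readings also jittered by 1–2 mm, and the camera estimates differed by up to about 3 mm (about 4 mm for the mat). I used values in between, and looked again from close up before grasping or placing most pieces.

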